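# Chuck and latch a polishing arbor

### The arm

A 6-joint arm with a two-finger parallel gripper is mounted at the origin on the work surface. World frame = base frame: x ahead of the robot, y to its left, z up, the work surface at z = 0. Lengths are in m, angles in degrees, forces in N, time in s.
With the tool pointing down it reaches from about 0.35 to 0.875 m from the base axis. Payload 4.2 kg.
Tool frame: the origin (TCP) lies between the finger pads; the fingertips stand 14 mm ahead of it and the grasp point (between the pads) lies 5 mm behind it; x points along the fingers, y is the direction in which the jaws open and shut, and the axes are right-handed (so a half turn about x gives the same grasp; the last joint's range is limited). The gripper opens to 87 mm and grips with 3 to 60 N. Pads are 19 mm wide; open, the fingers measure 117 mm over their backs; the gripper's body (75 mm by 190 mm) begins 51 mm behind the grasp point.
Start: joints at [-52.105, 22.042, 0.453, 0, -68.411, -14.817], TCP at [0.245, -0.575, 0.237] pointing down, gripper open.
Joint ranges: [-179.83, 179.83], [-69.29, 118.12], [-61.27, 80.66], [-181.25, 117.63], [-171.15, -9.14], [-177.46, 177.46]. Speed limits (degrees/s): [159.86, 159.86, 180, 180, 180, 180].

### API

Orientations are given as a 3x3 rotation matrix whose columns are the frame's x, y, z axes.
In Python, from station import r, imaging, job gives the robot as it stands. The module is installed in compiled form; this text tells all that it offers.
- The arm moves only by the tool apply_moves, never from a script. Its arguments are lists of equal length, an entry for each row: "xyz": the shift along the tool's x, y, z in m, a list of three; "twist": the turn about the tool's x in degrees; "claw": the opening, from 0 (shut) to 1 (fully open). A call has 1 to 12 rows; each row shifts and turns the pose as measured when the row begins, along the tool's axes as they then stand; what a row does not reach is not made up. A row lasts 1/10 s, in which the tool goes at most 50 mm and 8.59 degrees, less where a joint would pass 70% of its speed; a pose out of reach is approached as far as the arm can. A call is refused whole if a number of a shift passes 0.05 or a number of a turn 8.59, either way. A call with a gripper value outside its range is refused whole. The fingers move at their own pace and stop on an object; the grip force is fixed at half the most. Time passes only in rows, so rows that do not move let the fingers close. It gives the time, the measured TCP pose, the force and the opening at its end, in the units of the state.
- r.sense(): the state, without advancing time (a new reading comes with each control period).
- imaging.capture(name): name is "scene" or "top" or "wrist"; returns a dict with "pixels" (384x512x3 uint8, red, green, blue), "mtx" (3x3 intrinsics, pixels), "view" (4x4, takes a point from world to camera coordinates). Camera axes: x right, y down, z forward; pixel columns grow to the right and rows downward; lengths in m; the calibration is good to about 2 mm. A picture is of the moment at which its call begins. There is no depth.
- job.finish_job(): hands the job in, once; it reports no verdict.
Trained networks look in a picture, given as the dict that the camera call returned (one of the last four; its "shot" number tells which), for a name from the list of things; names that differ only in an ending like _2 or _b are one class to them, and where a whole thing is asked for, a point or a joint stands for the part that bears it (a point fixed in the world has none). Each returns a list of dicts, best first, with "p" (0 to 1); they miss things now and then, are a little off and sometimes report something else, mostly with a low value. They report only what shows in the picture. A call takes as long as a camera call. They do not tell look-alikes from the thing itself.
- imaging.regions_of(query, picture): "mask" (384x512 bool, what is visible of it) and "centre" ([column, row] in pixels, amid what is visible of it).
The state is a dict: "time_s": time; "joints": joint angles; "joint_velocities": joint speeds; "effort": joint torques, N m; "tcp_pos": TCP position; "ee_rot": TCP orientation; "wrist_force": force on the tool from outside, world axes, zero at the start; "moment": the same for the moment, N m; "gripper_width": opening from 0.0 (shut) to 1.0 (fully open).
Only numpy, scipy, OpenCV 4.12 (cv2) and the standard library are available. Lean on these libraries where they do the work, as an engineer would, in place of code of your own. Each camera call takes 0.05 s, during which the arm holds its last target.

### The job

Take the arbor with the red head out of the rack, turn it so that its flatted shank matches the slot in the tilted polisher's chuck, and push it in until its flange sits flat on the chuck. Then swing the latch by its yellow post all the way round so that its bar lies over the flange, and let go; leave the spare arbors in the rack and everything else on the bench where it is.

Things in the scene. Friction and masses are not known exactly. Their poses are not given: they have to be found in the camera images.
- arbor_red: arbor to fit, upright in a rack hole, any yaw. Origin: centre of flange underside; z up. Steel flange 48 mm across, z 0 to 5 mm. Red round head 30 mm across, z 5 to 50 mm: grip it at any angle. Flatted shank below: 18 mm (x) by 11 mm (y), 30 mm long, rounded foot. White line on top runs along x. A half turn makes no difference. 0.14 to 0.26 kg.
- arbor_grey: same shape as the red arbor but with a grey head; a spare that stays in the rack. Origin and axes as for the red arbor. 0.2 kg.
- arbor_green: same shape as the red arbor but with a green head; a spare that stays in the rack. Origin and axes as for the red arbor. 0.2 kg.
- socket (a point): centre of the slot's mouth on the chuck's face, 150 mm above the bench. z points out of the slot, 30 degrees from vertical; x along the slot's long side (orange marks at its ends). Slot 20 mm (x) by 13 mm (y), 34 mm deep. Chuck angle varies by 0.6 rad either way. Home: the arbor's origin is on this point, its z along this z, its x along this x, either way round.
- latch (a joint): latch hinged beside the chuck, axis parallel to the socket's z: 0 open, grows clockwise seen from above, 1.57 over the flange, stop 1.6. Starts at 0 to 0.3. About 1 N at the post turns it; it stays where left. Bar 13 mm wide, 6 mm thick, underside 7.5 mm above the chuck's face; free end 44 mm from the hinge, post on the other end. Cannot shut unless the flange is home.
- latch_pivot (a point): on the latch's hinge axis, 62 mm to the left of the slot's centre, on the bar's upper face; z along the hinge axis, pointing up out of the machine; turns with the latch, x pointing along the bar from the post to the free end.
- latch_post (a point): on the latch's yellow round post, 12 mm across, 32 mm tall, standing on the bar 45 mm from the hinge axis; this point is on the post's axis, 20 mm above the bar and 12 mm below the post's top. z along the post, parallel to the socket's z.
- rack: plywood rack, 70 x 236 mm, top 70 mm above the bench; three 24 mm holes 80 mm apart in a row along its y, the middle one over its origin (centre of underside). Any arbor may be in any hole. Fixed.
- polisher: blue bench polisher, fixed. Origin on the bench under the slot's mouth; its spindle leans towards its own -x. Square steel chuck 46 mm wide, braked, on top of a motor housing 104 mm across that starts 36 mm below the chuck's face. The latch hinge is 62 mm to its +y side.
- slab: white marble slab 160 x 220 x 20 mm lying flat, bystander; origin centre of underside
- discs: stack of brown sanding discs 100 mm across, 12 mm high, bystander; origin centre of underside
- water: white bottle 64 mm across, 170 mm tall, bystander; origin centre of underside
- brush: hand brush lying flat, bystander
- wrench: steel wrench lying flat, bystander
- offcut: marble offcut 70 x 55 x 50 mm, bystander; origin centre of underside
There are look-alikes about, which are no part of the job. Leave any purple look-alike of the arbor_red alone.

How it is judged (in metres and radians):
On the way, in this order (a step that is already met when the one before it is completed fails the run):
1. the red arbor is fully home in the chuck, flange on the chuck's face (distance between arbor_red and socket below 0.004 m and angle between the z axis of arbor_red and the z axis of socket, either way round below 0.07 rad and angle between the x axis of arbor_red and the x axis of socket, either way round below 0.2 rad), for 0.2 s.
2. the latch is swung over the flange (value of joint latch above 1.4 rad), for 0.2 s.
At the end, for the whole second after the job is handed in: The red arbor is fully home in the chuck (its origin within 4 mm of the slot's mouth, its axis within 4 degrees and its flats within about 11 degrees of the slot's), at rest and released, and the latch is turned past 1.4 rad, over the flange (all of step 1 and value of joint latch above 1.4 rad and linear speed of arbor_red below 0.02 m/s and contact force between the fingers and arbor_red below 0.1 N); the robot touches nothing.
It fails at once if a spare arbor is taken out of or knocked about in the rack (moved over 15 mm) (distance of any of arbor_grey, arbor_green from where it was at the start of the episode above 0.015 m).
It fails at once if a bystander is moved over 25 mm (distance of any of slab, discs, water, brush, wrench, offcut from where it was at the start of the episode above 0.025 m).
It also fails if it takes over 51 s, if anything falls off the work surface, if the arm or the gripper's body presses on something with over 40 N, if the wrist force passes 120 N, or if a joint passes its speed limit or range.

## Working session

There is one attempt and no reset: what is moved stays moved. The work goes in short steps, Python scripts to look and compute and a tool call to move; the robot and the scene stay as the last step left them, time stands still between calls to the robot, and variables do not carry over. Pictures are saved under pics/ and viewed, and the job is handed in when it is done.

Besides the shell and the picture viewer there is one more tool, called after "Call:" as name([rows], argument=value, ...), one row to a line, values as JSON. apply_moves: Moves the arm, as the interface text tells. Its arguments: {"type":"object","properties":{"xyz":{"type":"array","items":{"type":"array","items":{"type":"number"}}},"twist":{"type":"array","items":{"type":"number"}},"claw":{"type":"array","items":{"type":"number"}}},"required":["xyz","twist","claw"]}

```bash
ls; mkdir -p pics; python3 - <<'E'
from station import r, imaging, job
import cv2,numpy as np,pickle
s=r.sense();print(s)
d={}
for n in["scene","top","wrist"]:
    p=imaging.capture(n);d[n]=p
    cv2.imwrite(f"pics/{n}0.png",p["pixels"][:,:,::-1]);print(n,p["mtx"].tolist(),p["view"].round(4).tolist(),p["shot"])
pickle.dump(d,open("c0.pkl","wb"))
E
```

```text
pics
{'time_s': 0.0, 'joints': array([-5.21041582e+01,  2.20901184e+01,  3.80483996e-01, -3.02512747e-02,
       -6.84124481e+01, -1.48180194e+01]), 'joint_velocities': array([-0.01321254, -0.08044106,  0.02108585, -0.03637451, -0.03404416,
       -0.0205423 ]), 'effort': array([ 3.28219257e-04, -3.90663171e+01,  1.87397611e+01,  4.21972409e+00,
        1.10269157e-02, -2.03938471e-04]), 'tcp_pos': array([ 0.24479929, -0.57443583,  0.2354679 ]), 'ee_rot': array([[-9.21308408e-04, -3.91800843e-01,  9.20049591e-01],
       [ 1.98294547e-03,  9.20047457e-01,  3.91801920e-01],
       [-9.99997610e-01,  2.18537858e-03, -7.07277494e-05]]), 'wrist_force': array([-0.5946182 , -0.49538761, -0.36998733]), 'moment': array([-0.01540407, -0.01244847,  0.06180637]), 'gripper_width': 1.001618345338617}
scene [[385.3451372877848, 0.0, 256.4613532323581], [0.0, 385.3451372877848, 186.61361183127005], [0.0, 0.0, 1.0]] [[0.6715, 0.7408, -0.0177, -0.3112], [0.5301, -0.4969, -0.6871, -0.1868], [-0.5178, 0.452, -0.7264, 1.5853], [0.0, 0.0, 0.0, 1.0]] 1
top [[351.98210252805717, 0.0, 253.28823763588287], [0.0, 351.98210252805717, 194.35022022482727], [0.0, 0.0, 1.0]] [[-0.0246, -0.9997, 0.0034, 0.0042], [-0.9875, 0.0237, -0.1559, 0.5096], [0.1558, -0.0072, -0.9878, 1.3266], [0.0, 0.0, 0.0, 1.0]] 2
wrist [[285.8600008162503, 0.0, 259.382854245857], [0.0, 285.8600008162503, 194.3387082841685], [0.0, 0.0, 1.0]] [[-0.3921, 0.9199, 0.0022, 0.6226], [0.8819, 0.3752, 0.2853, -0.0346], [0.2617, 0.1138, -0.9584, 0.3907], [0.0, 0.0, 0.0, 1.0]] 3
```

View pics/scene0.png

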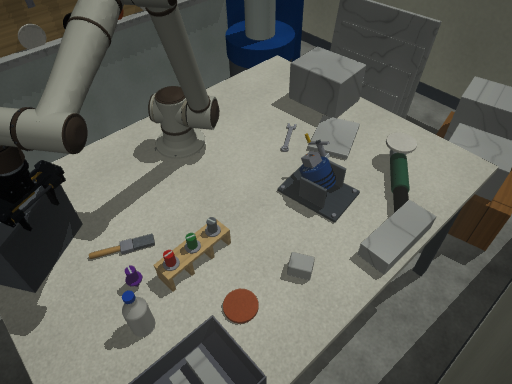

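View pics/top0.png

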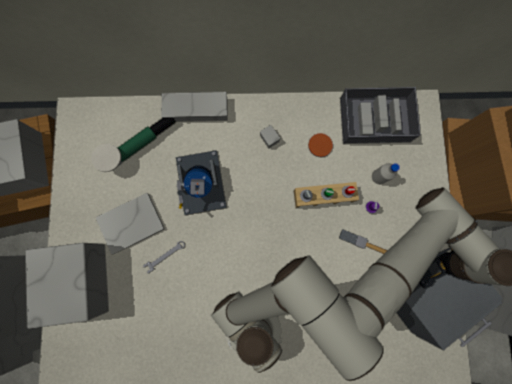

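View pics/wrist0.png

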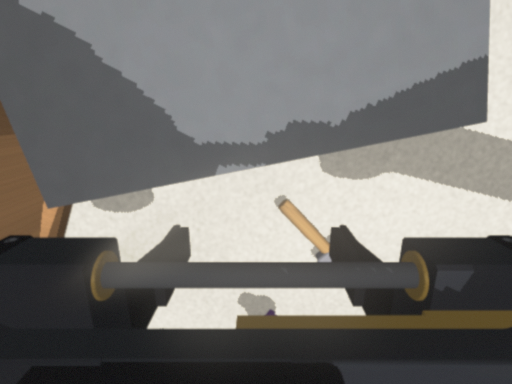

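Red arbor in the rack's robot-right hole (scene ~(169,258), top ~(351,190)); purple look-alike beside it at top (372,207). Polisher at top ~(200,183). Let me zoom and locate.

```bash
cat > h.py <<'E'
import numpy as np,cv2,pickle
from scipy.optimize import least_squares
def proj(c,P):
    P=np.atleast_2d(P);q=P@c["view"][:3,:3].T+c["view"][:3,3];q=q@c["mtx"].T
    return q[:,:2]/q[:,2:]
def ray(c,uv):
    R=c["view"][:3,:3];t=c["view"][:3,3]
    d=R.T@np.linalg.solve(c["mtx"],[uv[0],uv[1],1.]);return -R.T@t,d/np.linalg.norm(d)
def onz(c,uv,z):
    o,d=ray(c,uv);return o+d*(z-o[2])/d[2]
def tri(obs):
    A=np.zeros((3,3));b=np.zeros(3)
    for c,uv in obs:
        o,d=ray(c,uv);M=np.eye(3)-np.outer(d,d);A+=M;b+=M@o
    x=np.linalg.solve(A,b);return x,[np.round(proj(c,x)[0]-uv,1).tolist() for c,uv in obs]
def crop(c,x0,y0,w,h,k,name):
    im=c["pixels"][y0:y0+h,x0:x0+w,::-1];cv2.imwrite(name,cv2.resize(im,None,fx=k,fy=k,interpolation=cv2.INTER_CUBIC))
E
python3 - <<'E'
from station import r, imaging, job
from h import *
S=imaging.capture("scene");T=imaging.capture("top")
d={"scene":S,"top":T,"m":{}}
for q in["arbor_red","arbor_grey","arbor_green","rack","polisher","latch_post","latch","latch_pivot","socket","water","discs","offcut","slab","wrench","brush"]:
    for n,c in(("S",S),("T",T)):
        o=imaging.regions_of(q,c)
        d["m"][q,n]=o
        print(q,n,[(round(float(x["p"]),2),np.round(x["centre"],1).tolist(),int(x["mask"].sum())) for x in o[:4]])
pickle.dump(d,open("c1.pkl","wb"))
crop(T,170,140,70,80,8,"pics/tpol.png");crop(S,270,120,100,100,6,"pics/spol.png")
crop(T,285,160,110,60,7,"pics/track.png");crop(S,110,200,130,100,6,"pics/srack.png")
E
```

```text
arbor_red S [(0.82, [169.7, 259.4], 253), (0.69, [133.8, 276.4], 252)]
arbor_red T [(0.63, [372.2, 204.6], 139), (0.58, [346.2, 192.1], 119)]
arbor_grey S [(0.78, [211.2, 227.3], 202)]
arbor_grey T [(0.54, [127.5, 222.1], 2362), (0.49, [306.7, 193.5], 125)]
arbor_green S [(0.47, [192.6, 247.6], 252)]
arbor_green T [(0.64, [328.7, 193.0], 132)]
rack S [(0.69, [189.4, 251.1], 1372)]
rack T [(0.83, [318.2, 197.3], 889)]
polisher S [(0.68, [319.2, 188.5], 3261), (0.43, [314.7, 140.6], 79)]
polisher T [(0.94, [197.3, 183.9], 2599), (0.21, [160.7, 258.8], 215)]
latch_post S []
latch_post T [(0.44, [178.8, 194.4], 102)]
latch S [(0.66, [309.2, 142.5], 98)]
latch T [(0.4, [177.4, 198.8], 89)]
latch_pivot S [(0.48, [316.9, 138.8], 128), (0.17, [311.1, 156.6], 272)]
latch_pivot T [(0.68, [181.4, 193.5], 116)]
socket S [(0.77, [312.2, 158.3], 250)]
socket T [(0.63, [196.8, 189.7], 185)]
water S [(0.85, [140.4, 313.6], 1043), (0.45, [239.5, 303.4], 990)]
water T [(0.71, [385.5, 172.0], 396)]
discs S [(0.83, [239.9, 302.6], 981)]
discs T [(0.77, [321.1, 146.2], 441), (0.37, [196.2, 188.4], 186), (0.21, [268.6, 135.7], 283)]
offcut S [(0.64, [301.9, 264.2], 571)]
offcut T [(0.84, [266.3, 137.9], 297), (0.68, [182.5, 194.3], 121)]
slab S [(0.55, [335.6, 135.7], 1342)]
slab T [(0.64, [127.7, 220.5], 2350)]
wrench S []
wrench T [(0.5, [162.9, 256.2], 169), (0.18, [197.9, 182.8], 2581)]
brush S [(0.68, [318.5, 139.0], 87)]
brush T [(0.8, [361.1, 239.7], 407)]
```

View pics/tpol.png

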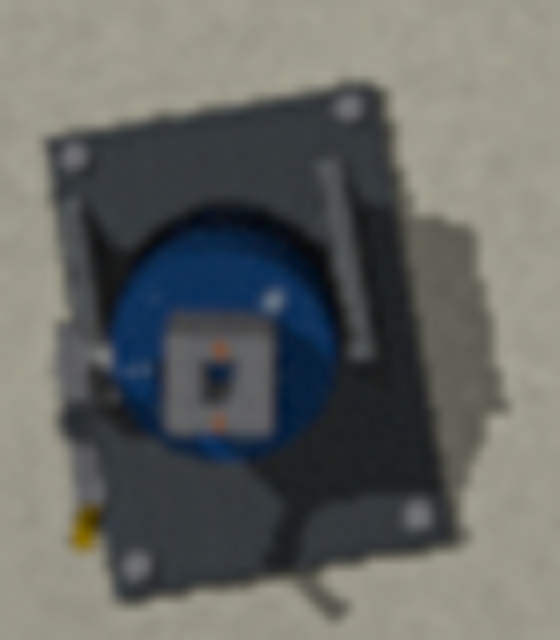

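View pics/spol.png

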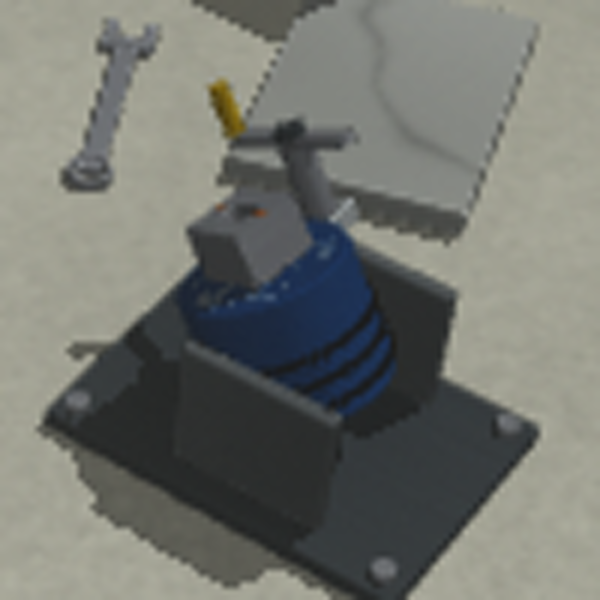

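View pics/track.png

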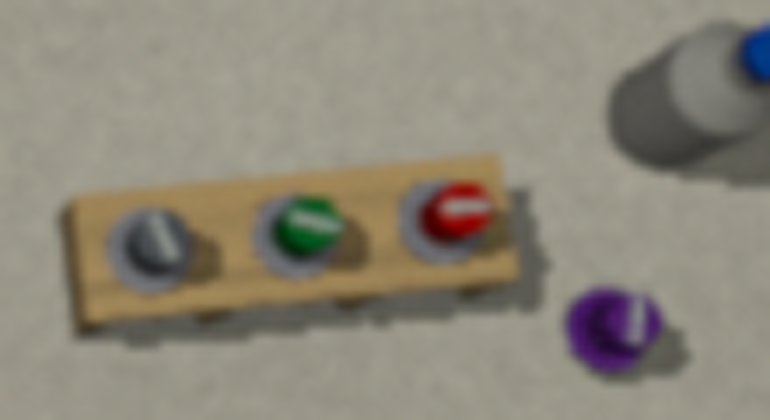

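View pics/srack.png

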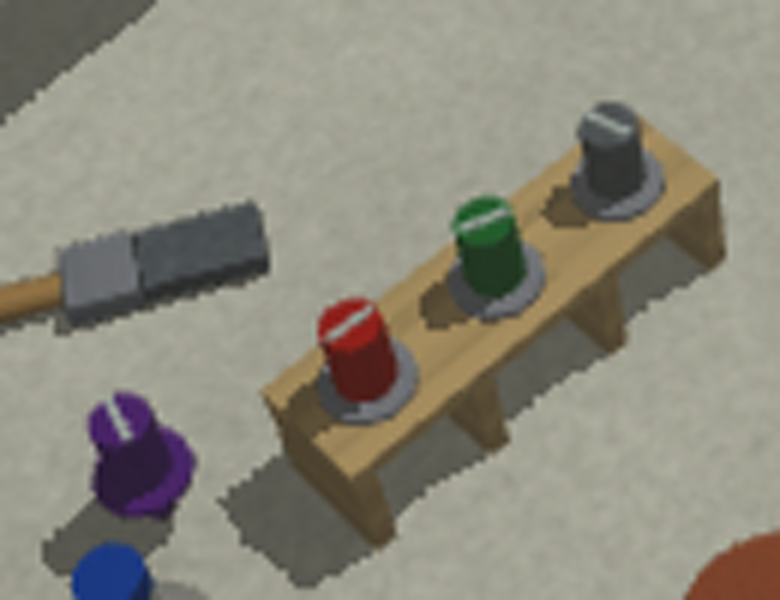

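```bash
python3 - <<'E'
from h import *
d=pickle.load(open("c1.pkl","rb"));S,T=d["scene"],d["top"]
tp=lambda x,y:((x+.5)/8-.5+170,(y+.5)/8-.5+140)
sp=lambda x,y:((x+.5)/6-.5+270,(y+.5)/6-.5+120)
tr=lambda x,y:((x+.5)/7-.5+285,(y+.5)/7-.5+160)
sr=lambda x,y:((x+.5)/6-.5+110,(y+.5)/6-.5+200)
B=[onz(T,tp(*p),.012) for p in[(75,155),(348,107),(417,516),(135,567)]]
Bs=[onz(S,sp(*p),.012) for p in[(385,568),(78,400),(508,422)]]
print(np.round(B,4));print(np.round(Bs,4))
for a,b in((0,3),(1,2)):
    v=B[a]-B[b];print("yaw x",np.degrees(np.arctan2(v[1],v[0])))
for a,b in((1,0),(2,3)):
    v=B[b]-B[a];print("yaw y-90",np.degrees(np.arctan2(v[1],v[0]))-90)
so=onz(T,tp(220,387),.15);print("socket T",so)
o1=onz(T,tp(220,350),.15);o2=onz(T,tp(220,423),.15);print(o1,o2)
print("socket S",onz(S,sp(241,211),.15), tri([(T,tp(220,387)),(S,sp(241,211))]))
for n,a,b in(("red",(466,207),(350,322)),("green",(316,221),(484,219)),("grey",(165,235),(608,123))):
    print(n,tri([(T,tr(*a)),(S,sr(*b))]))
# white line red
l=[onz(T,tr(*p),.12) for p in((445,208),(492,205))];print("line",np.degrees(np.arctan2(*(l[1]-l[0])[[1,0]])))
l=[onz(S,sr(*p),.12) for p in((326,338),(374,306))];print("lineS",np.degrees(np.arctan2(*(l[1]-l[0])[[1,0]])))
rk=[onz(T,tr(*p),.07) for p in((75,200),(497,157),(518,277),(84,323))];print("rackT",np.round(rk,4))
rs=[onz(S,sr(*p),.07) for p in((263,395),(355,472),(718,180),(640,122))];print("rackS",np.round(rs,4))
pu=tri([(T,tr(622,318)),(S,sr(125,420))]);print("purple",pu)
print("post",tri([(T,tp(92,520)),(S,sp(228,110))]))
E
```

```text
[[0.6654 0.2871 0.012 ]
 [0.6871 0.1497 0.012 ]
 [0.4782 0.1172 0.012 ]
 [0.4563 0.2559 0.012 ]]
[[0.6835 0.1503 0.012 ]
 [0.4748 0.1166 0.012 ]
 [0.6609 0.289  0.012 ]]
yaw x 8.484335183178693
yaw x 8.868932343649332
yaw y-90 8.961271472293262
yaw y-90 8.97634622591923
socket T [0.52025731 0.19293064 0.15      ]
[0.5370814  0.19293577 0.15      ] [0.50395493 0.19292568 0.15      ]
socket S [0.52359103 0.19012641 0.15      ] (array([0.52093809, 0.19351115, 0.14619061]), [[0.0, 0.0], [0.0, -0.0]])
red (array([ 0.5077409 , -0.36832228,  0.11678234]), [[0.2, 0.1], [0.3, -0.0]])
green (array([ 0.50221887, -0.28878558,  0.11723716]), [[0.2, 0.1], [0.2, -0.0]])
grey (array([ 0.4965537 , -0.20930508,  0.11758741]), [[0.2, 0.1], [0.3, -0.0]])
line -87.68264205147226
lineS 89.3052854170707
rackT [[ 0.5249 -0.1685  0.07  ]
 [ 0.5432 -0.3999  0.07  ]
 [ 0.4769 -0.4067  0.07  ]
 [ 0.4575 -0.1704  0.07  ]]
rackS [[ 0.4815 -0.4114  0.07  ]
 [ 0.5462 -0.4021  0.07  ]
 [ 0.5306 -0.1719  0.07  ]
 [ 0.4735 -0.1778  0.07  ]]
purple (array([ 0.45154441, -0.46412017,  0.07088074]), [[0.9, 0.4], [1.3, -0.1]])
post (array([0.46089674, 0.24852949, 0.15226679]), [[0.2, 0.1], [0.2, -0.1]])
```

```bash
python3 - <<'E'
from h import *
d=pickle.load(open("c1.pkl","rb"));S,T=d["scene"],d["top"]
W=pickle.load(open("c0.pkl","rb"))["wrist"]
R=np.array([[-9.21308408e-04,-3.91800843e-01,9.20049591e-01],[1.98294547e-03,9.20047457e-01,3.91801920e-01],[-9.99997610e-01,2.18537858e-03,-7.07277494e-05]])
tcp=np.array([.2448,-.5744,.2355])
v=W["view"];C=-v[:3,:3].T@v[:3,3];print("cam in tool",R.T@(C-tcp), "axes",(R.T@v[:3,:3].T).round(3))
tp=lambda x,y:((x+.5)/8-.5+170,(y+.5)/8-.5+140)
sp=lambda x,y:((x+.5)/6-.5+270,(y+.5)/6-.5+120)
a=np.radians(8.8);Rz=np.array([[np.cos(a),-np.sin(a),0],[np.sin(a),np.cos(a),0],[0,0,1]])
z=Rz@[-.5,0,np.sqrt(.75)];x=Rz@[np.sqrt(.75),0,.5];y=Rz@[0,1,0]
s=np.array([.521,.192,.15])
def onp(c,uv):
    o,dd=ray(c,uv);return o+dd*((s-o)@z)/(dd@z)
for c,p,q in((T,tp(220,350),tp(220,423)),(S,sp(262,212),sp(222,209))):
    A,B=onp(c,p),onp(c,q);m=(A+B)/2;u=A-B;print(m,np.linalg.norm(u),"theta",np.degrees(np.arctan2(u@y,u@x)))
# corners of chuck top in top view
for p in((165,315),(275,318),(275,438),(163,435)):
    P=onp(T,tp(*p))-s;print("corner",(P@x).round(4),(P@y).round(4))
E
```

```text
cam in tool [-0.14742289  0.00125286 -0.07834788] axes [[ 0.    -0.285  0.958]
 [ 1.     0.     0.   ]
 [-0.     0.958  0.285]]
[0.52044666 0.19296623 0.14976964] 0.03461177405123692 theta -11.960221197482062
[0.52501697 0.18897179 0.15202443] 0.032388396611904444 theta -7.50859270484225
corner 0.0369 0.0177
corner 0.0267 -0.0294
corner -0.029 -0.018
corner -0.0183 0.0307
```

Call:
apply_moves([
  [-0.02,0.03,0.03],
  [-0.01,0.034,0.034],
  [-0.01,0.034,0.034],
  [-0.01,0.034,0.034],
  [-0.005,0.034,0.034],
  [-0.005,0.034,0.034],
  [0,0.035,0.035],
  [0,0.035,0.035],
  [0,0.035,0.035],
  [0,0.035,0.035],
  [0,0.035,0.035],
  [0,0.035,0.035],
], twist=[0,0,0,0,0,0,0,0,0,0,0,0], claw=[1,1,1,1,1,1,1,1,1,1,1,1])

```text
time_s: 2.95
tcp_pos: [0.4656, -0.031, 0.3005]
ee_rot: [[0.009, -0.383, 0.924], [0.001, 0.924, 0.383], [-1.0, -0.002, 0.009]]
wrist_force: [0.6, -1.2, 0.6]
gripper_width: 1.001
```

Call:
apply_moves([
  [0,0.032,0.03],
  [0,0.032,0.03],
  [0,0.032,0.03],
  [0,0.032,0.03],
  [0,0.032,0.03],
  [0,0.017,0.016],
  [0,0,0],
  [0,0,0],
], twist=[0,0,0,0,0,7,7,0], claw=[1,1,1,1,1,1,1,1])

```text
time_s: 3.75
tcp_pos: [0.554, 0.2136, 0.3019]
ee_rot: [[0.012, -0.15, 0.989], [0.002, 0.989, 0.15], [-1.0, 0.0, 0.012]]
wrist_force: [-0.2, -0.1, -0.0]
gripper_width: 1.006
```

```bash
python3 - <<'E'
from station import r, imaging
from h import *
W=imaging.capture("wrist");S=imaging.capture("scene");s=r.sense()
pickle.dump((W,S,s),open("c2.pkl","wb"));print(s["time_s"],s["tcp_pos"],s["ee_rot"].round(4),s["joints"].round(1))
cv2.imwrite("pics/w2.png",W["pixels"][:,:,::-1])
E
```

```text
3.85 [0.55376109 0.21268133 0.30207498] [[ 1.210e-02 -1.510e-01  9.885e-01]
 [ 2.300e-03  9.885e-01  1.510e-01]
 [-9.999e-01  5.000e-04  1.230e-02]] [  36.8   16.4    1.5    0.3  -74.4 -118.2]
```

View pics/w2.png

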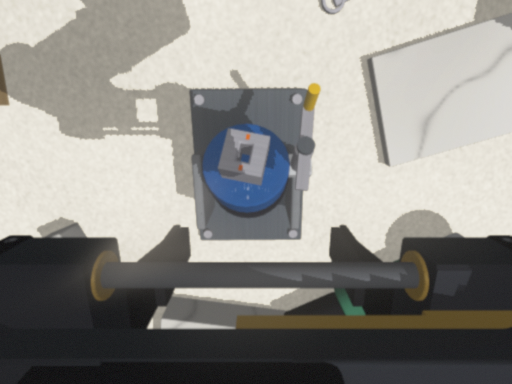

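```bash
python3 - <<'E'
from h import *
W,S,s=pickle.load(open("c2.pkl","rb"))
crop(W,190,80,135,165,5,"/tmp/a.png");im=cv2.imread("/tmp/a.png");im=im[:600];cv2.imwrite("pics/w2c.png",im)
crop(W,215,120,60,70,10,"pics/w2d.png")
p=W["pixels"].astype(int);m=(p[:,:,0]>150)&(p[:,:,1]<130)&(p[:,:,2]<100);m[:120]=0;m[190:]=0
n,l,st,ce=cv2.connectedComponentsWithStats(m.astype(np.uint8));print(st,ce)
E
```

```text
[[     0      0    512    384 196593]
 [   246    135      4      4     13]
 [   241    165      1      2      2]] [[255.50068415 191.503904  ]
 [247.38461538 136.46153846]
 [241.         165.5       ]]
```

View pics/w2c.png

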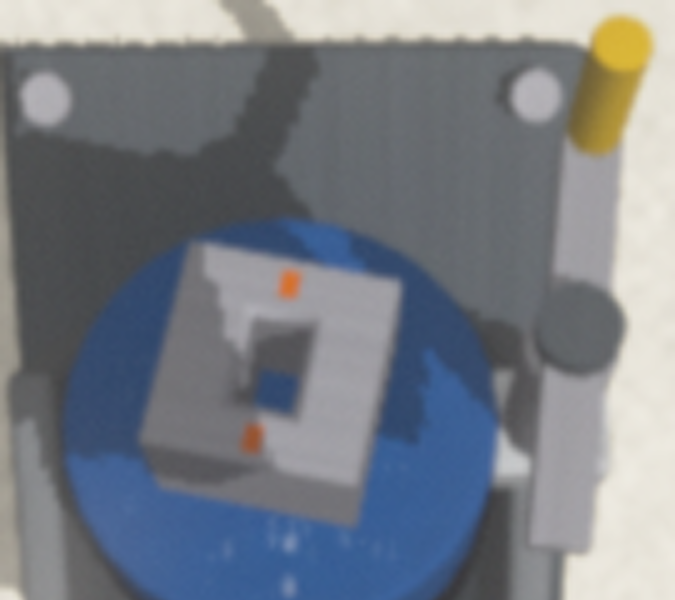

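View pics/w2d.png

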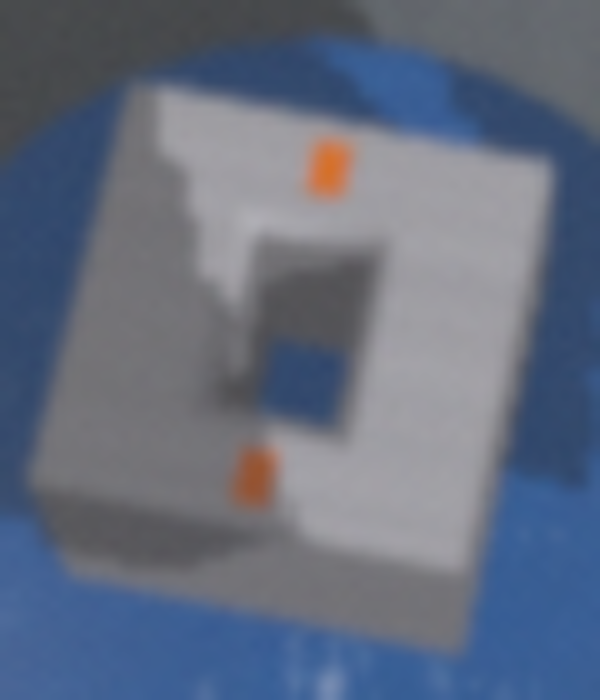

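```bash
cat >> h.py <<'E'
def sock(psi,th):
    a=psi;Rz=np.array([[np.cos(a),-np.sin(a),0],[np.sin(a),np.cos(a),0],[0,0,1]])
    Y=np.array([[np.sqrt(.75),0,-.5],[0,1,0],[.5,0,np.sqrt(.75)]])
    b=th;Rt=np.array([[np.cos(b),-np.sin(b),0],[np.sin(b),np.cos(b),0],[0,0,1]])
    return Rz@Y, Rz@Y@Rt
E
python3 - <<'E'
from h import *
W,S,s=pickle.load(open("c2.pkl","rb"));d=pickle.load(open("c1.pkl","rb"));S0,T=d["scene"],d["top"]
wd=lambda x,y:np.array([(x+.5)/10-.5+215,(y+.5)/10-.5+120])
wc=lambda x,y:np.array([(x+.5)/5-.5+190,(y+.5)/5-.5+80])
tp=lambda x,y:np.array([(x+.5)/8-.5+170,(y+.5)/8-.5+140])
sp=lambda x,y:np.array([(x+.5)/6-.5+270,(y+.5)/6-.5+120])
# bolts in wrist -> psi
b1,b2=onz(W,wc(45,99),.012),onz(W,wc(536,96),.012);v=b2-b1;print(b1,b2,"psi",np.degrees(np.arctan2(v[1],v[0]))-90)
L=[(-.023,.023),(-.023,-.023),(.023,-.023),(.023,.023)]
px=[(552,160),(140,82),(30,488),(466,572)]
def f(p,zfix=None,psi=np.radians(8.8)):
    o=p[:3];R0,R=sock(psi,p[3]);r=[]
    for (a,b),q in zip(L,px): r+=list(proj(W,o+R@[a,b,0])[0]-wd(*q))
    m=p[4]
    for sg,q in((-1,(330,168)),(1,(256,478))): r+=list(proj(W,o+R@[sg*m,0,0])[0]-wd(*q))
    r+=list((proj(T,o)[0]-tp(220,387))*1)
    r+=list((proj(S0,o)[0]-sp(241,211))*1)
    r.append((o[2]-.15)*1000)
    return r
q=least_squares(f,[.521,.192,.15,-.2,.017]);print(q.x[:3],np.degrees(q.x[3]),q.x[4]);print(np.round(q.fun,1))
o=q.x[:3];R0,R=sock(np.radians(8.8),0)
piv=o+R0@[0,.062,.0135]
print("proj pivot",(proj(W,piv)[0]-[190,80])*5, "pivot",piv)
def g(a):
    c=-a[0] # clockwise
    u=np.array([np.cos(c),np.sin(c),0])
    return np.r_[proj(W,piv+R0@(-.045*u+[0,0,.032]))[0]-wc(620,45),proj(W,piv+R0@(-.045*u))[0]-wc(594,140)]
k=least_squares(g,[.1]);print("latch",k.x,k.fun)
E
```

```text
[0.47913454 0.11476587 0.012     ] [0.45701792 0.25526259 0.012     ] psi 8.945938819481896
[0.52223392 0.19409192 0.14976604] -12.018005936993555 0.017570215841405327
[ 0.3  0.3 -0.8 -0.1 -0.1 -0.4 -0.  -0.   0.1  0.   0.2  0.  -0.3 -0.5
  0.5 -0.7 -0.2]
proj pivot [577.14616577 332.68302242] pivot [0.50607826 0.25432942 0.16145738]
latch [0.10288605] [ 0.36282933 -0.80970284 -0.16995467 -1.73424269]
```

Call:
apply_moves([
  [0,-0.048,-0.011],
  [0,-0.048,-0.011],
  [0,-0.048,-0.011],
  [0,-0.048,-0.011],
  [0,-0.048,-0.011],
  [0,-0.048,-0.011],
  [0,-0.048,-0.011],
  [0,-0.048,-0.011],
  [0,-0.048,-0.011],
  [0,-0.048,-0.011],
  [0,-0.048,-0.011],
  [0,-0.048,-0.011],
], twist=[0,0,0,0,0,0,0,0,0,0,0,0], claw=[1,1,1,1,1,1,1,1,1,1,1,1])

```text
time_s: 5.05
tcp_pos: [0.5106, -0.3844, 0.3062]
ee_rot: [[0.024, -0.18, 0.983], [0.001, 0.984, 0.18], [-1.0, -0.003, 0.024]]
wrist_force: [0.8, 1.3, -0.2]
gripper_width: 1.004
```

Call:
apply_moves([
  [0,0,0],
  [0,0,0],
  [0,0,0],
  [0,0,0],
  [0,0,0],
  [0,0,0],
  [0,0,0],
  [0,0,0],
  [0,0,0],
  [0,0,0],
  [0,0,0],
  [0,0,0],
], twist=[-8.5,-8.5,-8.5,-8.5,-8.5,-8.5,-8.5,-8.5,-8.5,-8.5,-8.5,0], claw=[1,1,1,1,1,1,1,1,1,1,1,1])

```text
time_s: 6.25
tcp_pos: [0.4962, -0.3984, 0.3091]
ee_rot: [[0.025, -0.965, -0.26], [-0.002, -0.261, 0.965], [-1.0, -0.024, -0.008]]
wrist_force: [-0.7, -0.3, -0.2]
gripper_width: 1.001
```

```bash
cat > look.py <<'E'
import sys
from station import r, imaging
from h import *
n=sys.argv[1];cams=sys.argv[2:]
d={c:imaging.capture(c) for c in cams};s=r.sense();d["s"]=s
pickle.dump(d,open(n+".pkl","wb"))
R=s["ee_rot"];print(s["time_s"],s["tcp_pos"].round(4),R.round(4).tolist(),"az",np.degrees(np.arctan2(R[1,2],R[0,2])).round(2),s["joints"].round(1),s["wrist_force"].round(1),round(s["gripper_width"],3))
for c in cams: cv2.imwrite(f"pics/{n}_{c}.png",d[c]["pixels"][:,:,::-1])
E
python3 look.py c3 wrist
```

```text
6.3 [ 0.4962 -0.3984  0.3092] [[0.0252, -0.9659, -0.2578], [-0.0021, -0.2579, 0.9662], [-0.9997, -0.0238, -0.0085]] az 104.94 [-24.4  20.4   8.5  -0.5 -76.7  39.5] [-0.4 -0.4  0. ] 1.0
```

View pics/c3_wrist.png

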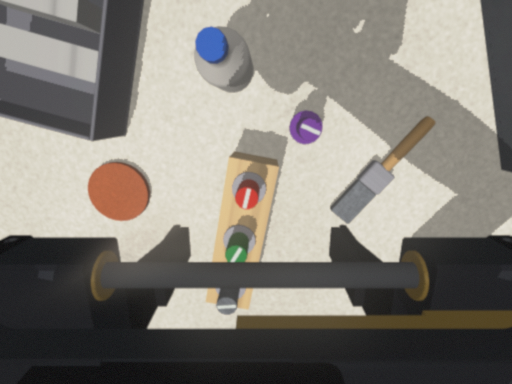

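```bash
python3 - <<'E'
from h import *
d=pickle.load(open("c3.pkl","rb"));crop(d["wrist"],225,165,50,50,12,"pics/c3z.png")
E
```

```text
(no output)
```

View pics/c3z.png

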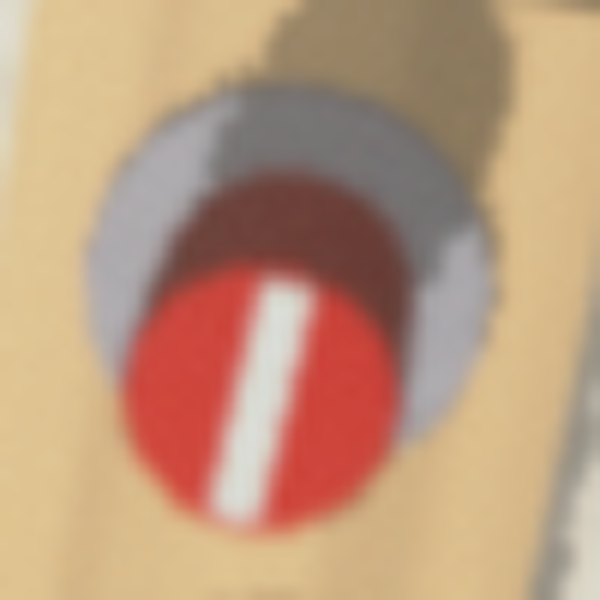

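```bash
python3 - <<'E'
from h import *
d=pickle.load(open("c3.pkl","rb"));W=d["wrist"];s=d["s"]
z=lambda x,y:((x+.5)/12-.5+225,(y+.5)/12-.5+165)
a,b=onz(W,z(288,278),.12),onz(W,z(236,520),.12);v=a-b;print("az",np.degrees(np.arctan2(v[1],v[0])))
c=onz(W,z(262,398),.12);f=onz(W,z(290,265),.075);print(c,f)
R=s["ee_rot"]
for t in (c,f): print(R.T@(t-s["tcp_pos"]))
E
```

```text
az -87.19359909161476
[ 0.5091769  -0.36795469  0.12      ] [ 0.50958421 -0.37035418  0.075     ]
[ 0.18942356 -0.01583728  0.02768304]
[ 0.23442448 -0.01454165  0.02564302]
```

Call:
apply_moves([
  [0.03,-0.008,0.014],
  [0.04,-0.008,0.014],
  [0.04,0,0],
  [0.03,0,0],
  [0.02,0,0],
  [0.0,0,0],
  [0,0,0],
], twist=[0,0,0,0,0,0,0], claw=[1,1,1,0.8,0.7,0.7,0.7])

```text
time_s: 7.0
tcp_pos: [0.5081, -0.3697, 0.149]
ee_rot: [[0.033, -0.97, -0.24], [-0.007, -0.241, 0.971], [-0.999, -0.03, -0.015]]
wrist_force: [0.5, 0.5, 1.0]
gripper_width: 0.743
```

```bash
python3 look.py c4 wrist scene
```

```text
7.1 [ 0.5083 -0.3697  0.1496] [[0.0338, -0.97, -0.2405], [-0.0075, -0.2409, 0.9705], [-0.9994, -0.031, -0.0154]] az 103.92 [-21.4  25.6  -7.1  -0.4 -55.4  35.6] [-1.3 -0.   0.1] 0.717
```

View pics/c4_wrist.png

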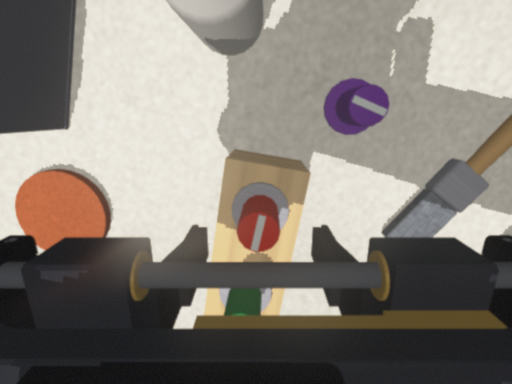

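```bash
python3 - <<'E'
from h import *
d=pickle.load(open("c4.pkl","rb"));W=d["wrist"];s=d["s"];R=s["ee_rot"]
c=onz(W,(258,232),.12);a,b=onz(W,(263.5,217),.12),onz(W,(253,248),.12);print(c,np.degrees(np.arctan2(*(a-b)[[1,0]])))
print(R.T@(c-s["tcp_pos"]), R.T@(np.array([*c[:2],.099])-s["tcp_pos"]))
crop(W,215,170,90,90,6,"pics/c4z.png");crop(d["scene"],110,180,130,100,6,"pics/c4s.png")
E
```

```text
[ 0.50937914 -0.36799643  0.12      ] -93.47503932344067
[ 0.02958534 -0.00050149  0.00182572] [0.05057276 0.00014972 0.0021487 ]
```

View pics/c4z.png

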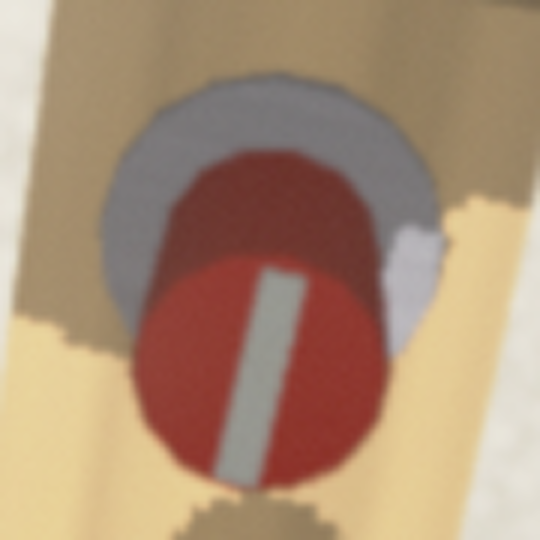

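Call:
apply_moves([
  [0.02,0,0.002],
  [0.02,0,0],
  [0.01,0,0],
  [0.003,0,0],
], twist=[0,0,0,0], claw=[0.7,0.7,0.7,0.7])

```text
time_s: 7.5
tcp_pos: [0.514, -0.3708, 0.1034]
ee_rot: [[0.048, -0.97, -0.239], [-0.015, -0.24, 0.971], [-0.999, -0.043, -0.026]]
wrist_force: [-0.0, 0.9, -0.4]
gripper_width: 0.7
```

Call:
apply_moves([
  [0.003,0.005,0.003],
  [0,0,0],
  [0,0,0],
  [0,0,0],
  [0,0,0],
  [0,0,0],
  [0,0,0],
], twist=[0,0,0,0,0,0,0], claw=[0.7,0.7,0,0,0,0,0])

```text
time_s: 8.2
tcp_pos: [0.5099, -0.3703, 0.1043]
ee_rot: [[0.054, -0.97, -0.239], [-0.018, -0.24, 0.971], [-0.998, -0.048, -0.03]]
wrist_force: [-0.7, -0.9, 1.6]
gripper_width: 0.343
```

```bash
python3 look.py c5 wrist scene; python3 -c "
from h import *
d=pickle.load(open('c5.pkl','rb'));crop(d['scene'],110,180,130,100,6,'pics/c5s.png')"
```

```text
8.3 [ 0.5099 -0.3703  0.1043] [[0.0538, -0.9695, -0.239], [-0.0181, -0.2402, 0.9705], [-0.9984, -0.0479, -0.0305]] az 103.83 [-21.4  27.9 -10.8  -0.2 -48.1  35.4] [-0.6 -0.2  1.6] 0.344
```

View pics/c5s.png

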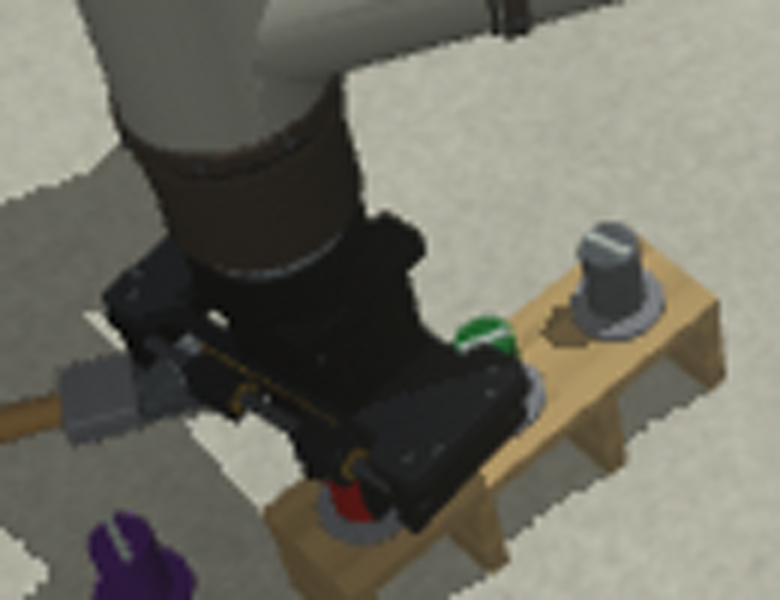

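View pics/c5_wrist.png

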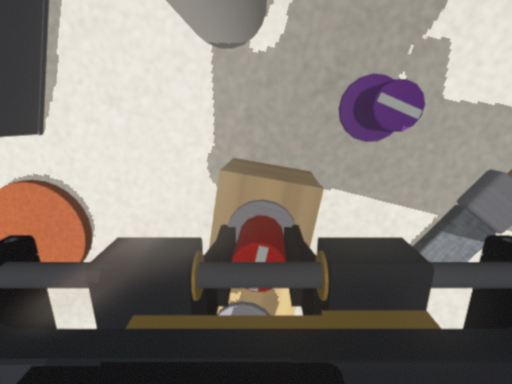

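Call:
apply_moves([
  [-0.03,0,0],
  [-0.03,0,0],
  [0,0,0],
  [0,0,0],
  [0,0,0],
  [0,0,0],
  [0,0,0],
  [0,0,0],
  [0,0,0],
  [0,0,0],
  [0,0,0],
  [0,0,0],
], twist=[0,8.5,8.5,8.5,8.5,8.5,8.5,8.5,8.5,8.5,8.5,8.5], claw=[0,0,0,0,0,0,0,0,0,0,0,0])

```text
time_s: 9.5
tcp_pos: [0.5042, -0.3667, 0.159]
ee_rot: [[0.046, -0.156, 0.987], [-0.01, 0.988, 0.157], [-0.999, -0.017, 0.044]]
wrist_force: [0.1, -0.4, -1.6]
gripper_width: 0.34
```

```bash
python3 look.py c6 wrist scene
```

```text
9.6 [ 0.5041 -0.3667  0.1589] [[0.046, -0.1626, 0.9856], [-0.0102, 0.9865, 0.1633], [-0.9989, -0.0175, 0.0437]] az 9.4 [-21.4  24.3  -7.7  -0.5 -55.4 -59. ] [-0.5 -0.6 -0.9] 0.342
```

View pics/c6_wrist.png

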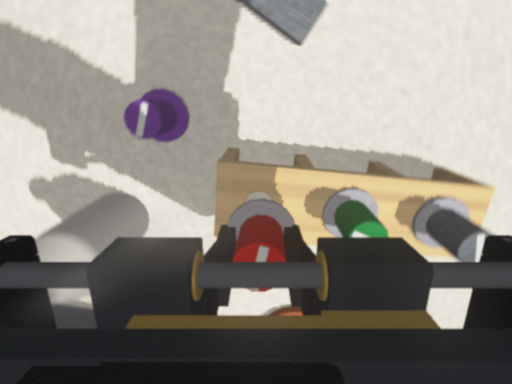

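View pics/c6_scene.png

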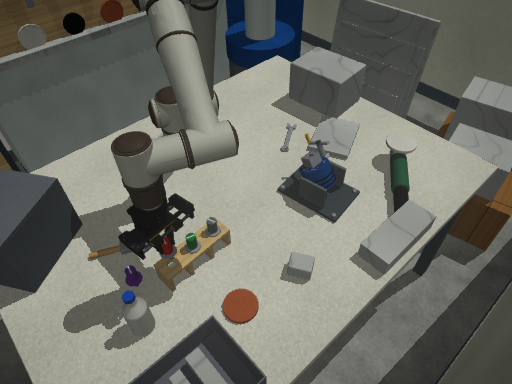

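Call:
apply_moves([
  [0,0,0.03],
  [0,0,0.03],
  [0.02,0,0.002],
  [0.018,0,0],
  [0,0,0],
], twist=[0,0,0,0,0], claw=[0,0,0,0,0])

```text
time_s: 10.1
tcp_pos: [0.5688, -0.356, 0.1215]
ee_rot: [[0.045, -0.18, 0.983], [-0.009, 0.984, 0.18], [-0.999, -0.017, 0.043]]
wrist_force: [-0.9, 0.7, -2.9]
gripper_width: 0.338
```

```bash
python3 look.py c7 wrist scene; python3 -c "
from h import *
d=pickle.load(open('c7.pkl','rb'));crop(d['scene'],130,200,100,90,8,'pics/c7s.png')"
```

```text
10.2 [ 0.5698 -0.3569  0.1244] [[0.0493, -0.1787, 0.9827], [-0.0113, 0.9837, 0.1795], [-0.9987, -0.02, 0.0465]] az 10.35 [-18.4  30.4  -2.7  -0.3 -54.  -61. ] [ 1.1 -0.9 -1.3] 0.34
```

View pics/c7s.png

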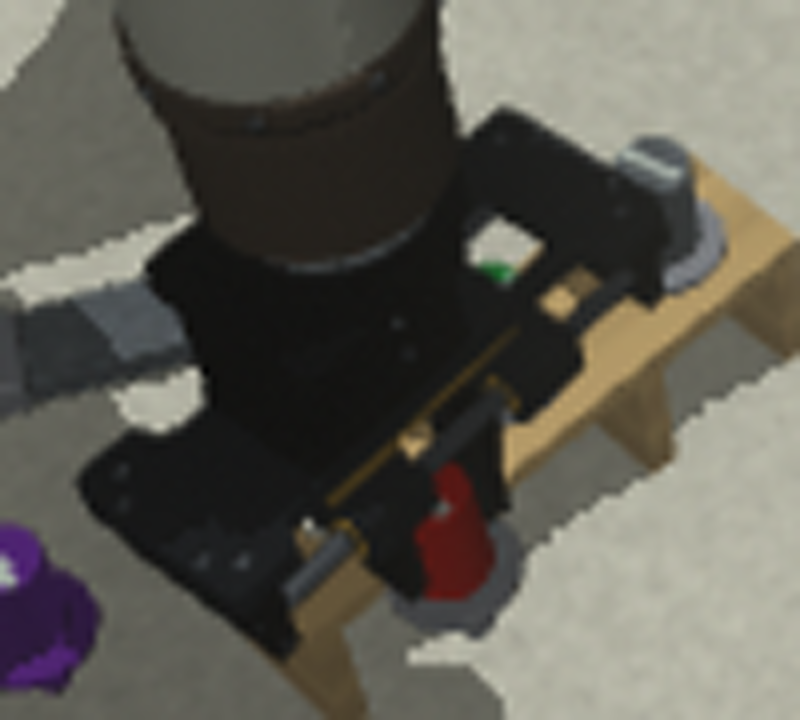

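View pics/c7_wrist.png

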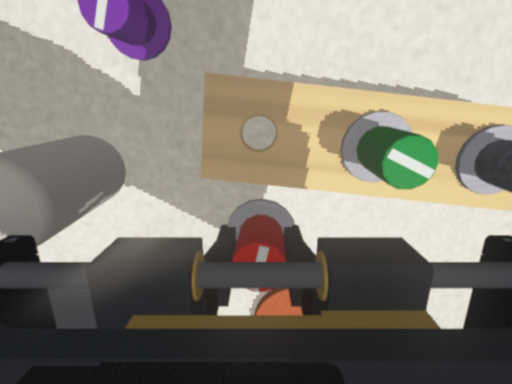

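Call:
apply_moves([
  [0.002,0,-0.006],
  [0.002,0,-0.006],
  [0.001,0,-0.006],
  [0.001,0,-0.006],
  [0.002,0,-0.006],
  [0.002,0,-0.006],
], twist=[0,0,0,0,0,0], claw=[0,0,0,0,0,0])

```text
time_s: 10.8
tcp_pos: [0.5391, -0.3653, 0.1194]
ee_rot: [[0.071, -0.182, 0.981], [-0.018, 0.983, 0.183], [-0.997, -0.03, 0.066]]
wrist_force: [4.7, 3.8, 1.9]
gripper_width: 0.338
```

```bash
python3 look.py c8 wrist scene; python3 -c "
from h import *
d=pickle.load(open('c8.pkl','rb'));crop(d['scene'],130,200,100,90,8,'pics/c8s.png')"
```

```text
10.9 [ 0.5386 -0.3654  0.1194] [[0.0696, -0.1813, 0.981], [-0.0178, 0.983, 0.1829], [-0.9974, -0.0302, 0.0652]] az 10.56 [-20.1  28.4  -7.2  -0.5 -50.3 -59. ] [4.6 2.8 0.6] 0.336
```

View pics/c8s.png

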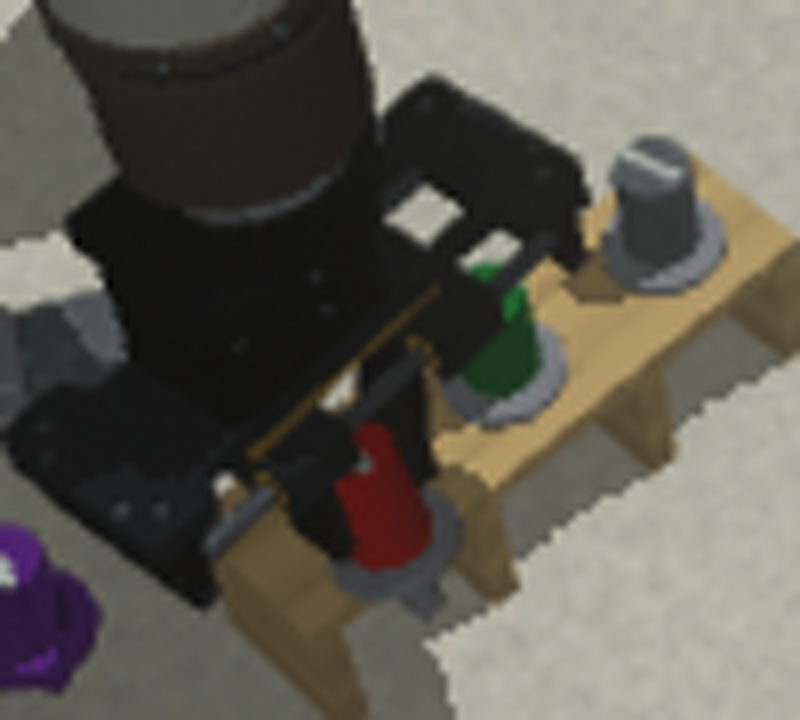

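View pics/c8_wrist.png

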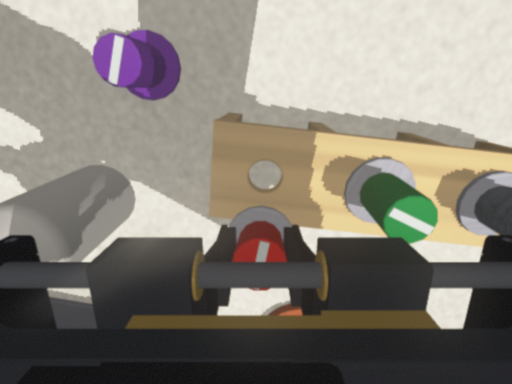

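Call:
apply_moves([
  [0.0005,0,-0.005],
  [0.0005,0,-0.005],
  [0.0005,0,-0.004],
  [0,0,0],
], twist=[0,0,0,0], claw=[0,0,0,0])

```text
time_s: 11.3
tcp_pos: [0.5309, -0.367, 0.1189]
ee_rot: [[0.085, -0.183, 0.979], [-0.02, 0.983, 0.185], [-0.996, -0.035, 0.079]]
wrist_force: [2.8, 1.0, -2.1]
gripper_width: 0.338
```

```bash
python3 look.py c9 wrist scene; python3 -c "
from h import *
d=pickle.load(open('c9.pkl','rb'));crop(d['scene'],130,200,100,90,8,'pics/c9s.png')"
```

```text
11.4 [ 0.5307 -0.3671  0.1188] [[0.0834, -0.1829, 0.9796], [-0.0197, 0.9825, 0.1852], [-0.9963, -0.0348, 0.0783]] az 10.7 [-20.6  27.6  -8.5  -0.8 -49.  -58.2] [ 2.5  2.1 -1.5] 0.336
```

View pics/c9s.png

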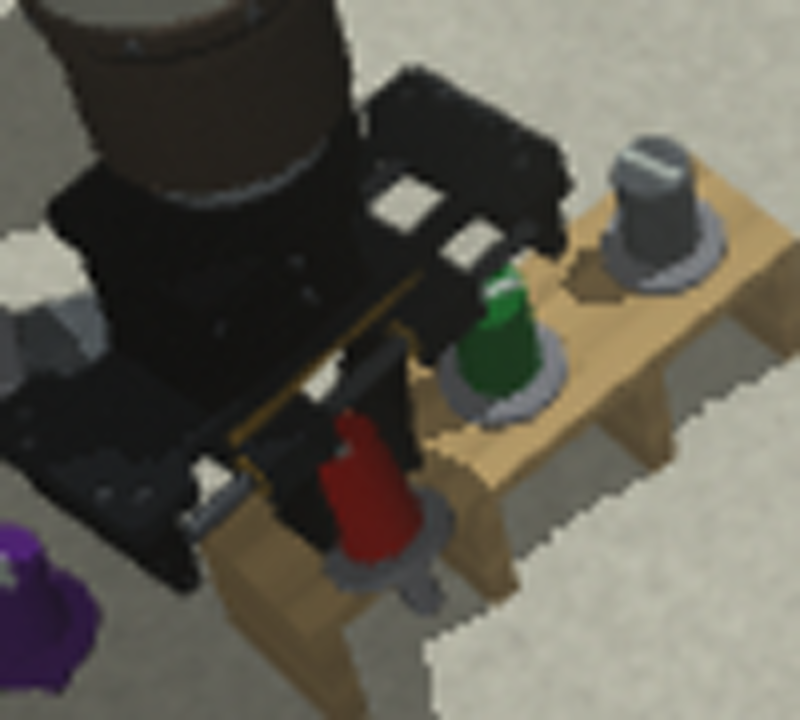

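Call:
apply_moves([
  [0.0005,0,-0.006],
  [0.0005,0,-0.005],
  [0,0,0],
], twist=[0,0,0], claw=[0,0,0])

```text
time_s: 11.7
tcp_pos: [0.5233, -0.3693, 0.1179]
ee_rot: [[0.091, -0.184, 0.979], [-0.022, 0.982, 0.187], [-0.996, -0.038, 0.085]]
wrist_force: [3.1, 2.6, -1.4]
gripper_width: 0.339
```

Call:
apply_moves([
  [-0.03,0,0.01],
  [-0.04,0,0.0],
  [-0.045,0,0.0],
  [-0.04,0,0],
  [0,0,0],
], twist=[0,0,0,0,0], claw=[0,0,0,0,0])

```text
time_s: 12.2
tcp_pos: [0.5104, -0.3649, 0.273]
ee_rot: [[0.06, -0.182, 0.981], [-0.016, 0.983, 0.184], [-0.998, -0.027, 0.056]]
wrist_force: [1.0, -0.9, -1.0]
gripper_width: 0.338
```

```bash
python3 look.py c10 wrist scene top; python3 -c "
from h import *
d=pickle.load(open('c10.pkl','rb'));crop(d['scene'],120,150,120,100,6,'pics/c10s.png')"
```

```text
12.35 [ 0.5085 -0.3627  0.265 ] [[0.0503, -0.1816, 0.9821], [-0.0082, 0.9832, 0.1823], [-0.9987, -0.0172, 0.048]] az 10.51 [-21.   19.7   1.2  -0.6 -68.7 -58.3] [ 0.8 -0.2 -2.6] 0.335
```

View pics/c10s.png

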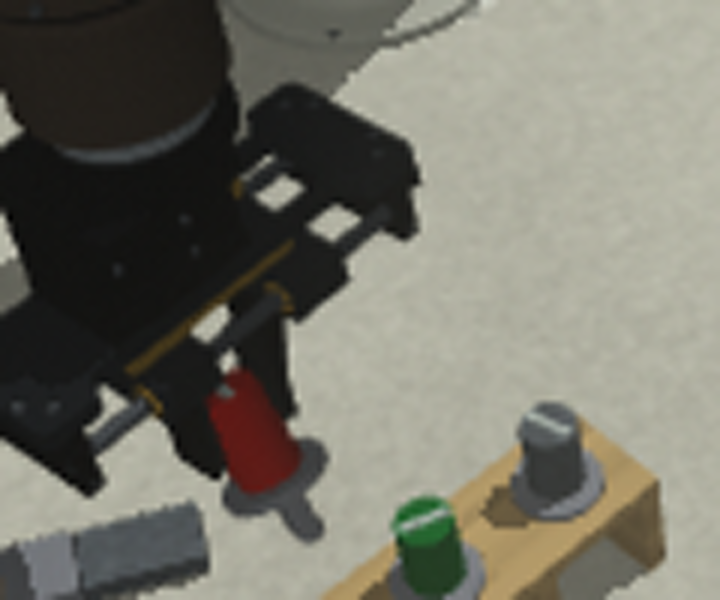

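View pics/c10_wrist.png

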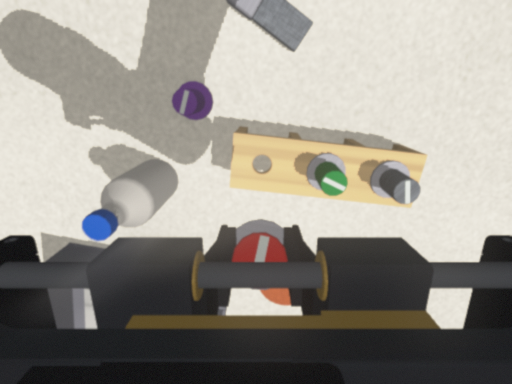

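```bash
cat >> h.py <<'E'
def arb(s,alpha,phi=-12.,g=.039,roll=0.,tz=0.):
    """arbor pose: alpha lean in hand (deg) toward -Z tool, about Y"""
    R=s["ee_rot"];a=np.radians(alpha)
    zl=np.array([-np.cos(a),np.sin(roll*np.pi/180),-np.sin(a)]);zl/=np.linalg.norm(zl)
    xl=np.array([-np.sin(a),0,np.cos(a)]);yl=np.cross(zl,xl);yl/=np.linalg.norm(yl);xl=np.cross(yl,zl)
    p=np.radians(phi);M=np.c_[np.cos(p)*xl+np.sin(p)*yl,-np.sin(p)*xl+np.cos(p)*yl,zl]
    Rw=R@M;gp=s["tcp_pos"]+R@np.array([-.005,0,tz]);return gp-Rw[:,2]*g,Rw
def draw(c,o,R,k,x0,y0,im):
    def pl(P,col):
        q=((proj(c,o+np.asarray(P)@R.T)-[x0,y0]+.5)*k-.5)
        cv2.polylines(im,[np.round(q*8).astype(int).reshape(-1,1,2)],False,col,1,cv2.LINE_AA,3)
    t=np.linspace(0,2*np.pi,49)
    for rr,z,col in((.024,0,(0,255,255)),(.024,.005,(0,255,0)),(.015,.05,(255,255,0)),(.015,.005,(255,255,0))):
        pl(np.c_[rr*np.cos(t),rr*np.sin(t),z+0*t],col)
    pl([[.009,.0055,-.027],[.009,-.0055,-.027],[-.009,-.0055,-.027],[-.009,.0055,-.027],[.009,.0055,-.027]],(255,0,255))
    pl([[-.013,0,.05],[.013,0,.05]],(0,0,0));pl([[0,0,-.03],[0,0,.05]],(255,255,255))
E
cat > ov.py <<'E'
import sys
from h import *
n=sys.argv[1];al,ph,g,ro,tz=map(float,sys.argv[2:7]);cam=sys.argv[7];x0,y0,w,h,k=map(int,sys.argv[8:13])
d=pickle.load(open(n+".pkl","rb"));o,R=arb(d["s"],al,ph,g,ro,tz)
im=d[cam]["pixels"][y0:y0+h,x0:x0+w,::-1];im=cv2.resize(im,None,fx=k,fy=k,interpolation=cv2.INTER_CUBIC);raw=im.copy()
draw(d[cam],o,R,k,x0,y0,im);cv2.imwrite(f"pics/ov_{n}_{cam}_{sys.argv[13]}.png",np.hstack([raw,im]))
print(o,R.round(3).tolist(),"lean",np.degrees(np.arccos(R[2,2])))
E
python3 ov.py c10 26 -12 .039 0 0 scene 145 195 45 55 8 a; python3 ov.py c10 26 -12 .039 0 0 wrist 200 200 120 100 4 a
```

```text
[ 0.52675936 -0.35984211  0.23584559] [[0.88, 0.001, -0.476], [-0.041, 0.997, -0.073], [0.474, 0.083, 0.877]] lean 28.767125700742973
[ 0.52675936 -0.35984211  0.23584559] [[0.88, 0.001, -0.476], [-0.041, 0.997, -0.073], [0.474, 0.083, 0.877]] lean 28.767125700742973
```

View pics/ov_c10_scene_a.png

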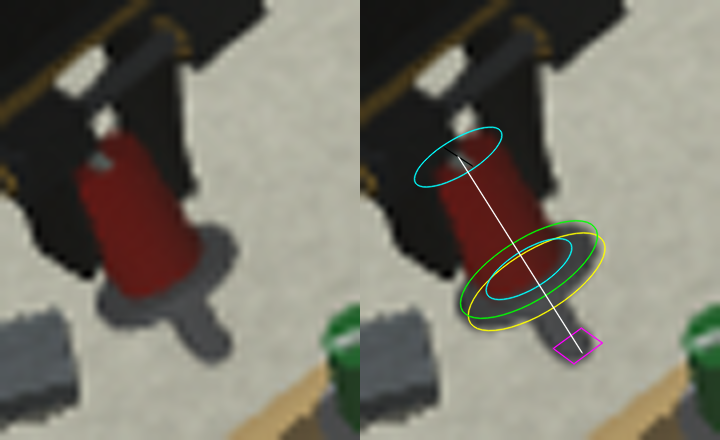

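View pics/ov_c10_wrist_a.png

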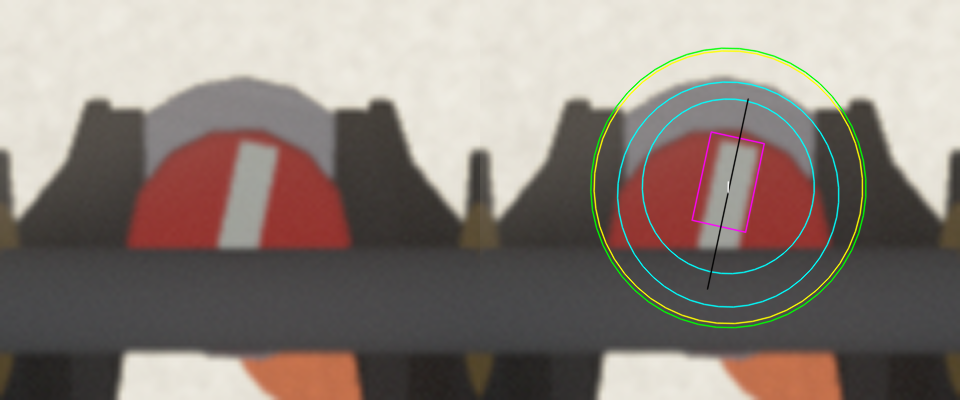

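```bash
cat > fit.py <<'E'
from h import *
def fit(n,sc,sk,so,wc,wk,wo,topw,flw,line,x0=(24,-12,.039,0,0)):
    """sc: dict of scene crop pts: 'fl','foot','head'(z,pt)"""
    d=pickle.load(open(n+".pkl","rb"));S,W,s=d["scene"],d["wrist"],d["s"]
    cs=lambda p:(np.array(p)+.5)/sk-.5+so
    cw=lambda p:(np.array(p)+.5)/wk-.5+wo
    t=np.linspace(0,2*np.pi,181)
    def f(p):
        o,R=arb(s,p[0],p[1],p[2],p[3],p[4]);r=[]
        for z,q in sc: r+=list(proj(S,o+R@[0,0,z])[0]-cs(q))
        for rr,z,q,w in((.015,.05,topw,1.),(.024,.005,flw,1.)):
            c=proj(W,o+np.c_[rr*np.cos(t),rr*np.sin(t),z+0*t]@R.T)
            k=c[:,1].argmin();r+=[w*(c[k,1]-cw(q)[1]),w*.5*(c[k,0]-cw(q)[0])]
        a,b=proj(W,o+np.array([[-.015,0,.05],[.015,0,.05]])@R.T)
        n_=np.array([-(b-a)[1],(b-a)[0]])/np.linalg.norm(b-a)
        for q in line:r.append(n_@(cw(q)-a))
        return r
    q=least_squares(f,x0,x_scale=[5,5,.005,2,.003]);print(q.x.round(4),np.round(q.fun,1));return q.x,s
if __name__=="__main__":
    fit("c10",[(.0025,(167,275)),(-.028,(213,348))],8,(145,195),None,4,(200,200),(243,129),(243,77),[(258,150),(240,240)])
E
python3 fit.py
```

```text
[ 2.42997e+01 -6.73630e+00  3.34000e-02 -4.24000e-01  6.70000e-03] [ 1.3 -0.7  1.2 -0.7 -0.1  0.2 -0.4  0.4 -0.1  1.7]
```

```bash
python3 ov.py c10 24.3 -6.7 .0334 -.4 .0067 scene 145 195 45 55 8 b; python3 ov.py c10 24.3 -10 .0334 -.4 .0067 wrist 200 200 120 100 4 b
```

```text
[ 0.52977258 -0.35896481  0.2406091 ] [[0.89, -0.082, -0.449], [0.054, 0.996, -0.074], [0.453, 0.042, 0.891]] lean 27.05586401966956
[ 0.52977258 -0.35896481  0.2406091 ] [[0.893, -0.03, -0.449], [-0.004, 0.997, -0.074], [0.45, 0.068, 0.891]] lean 27.05586401966956
```

View pics/ov_c10_scene_b.png

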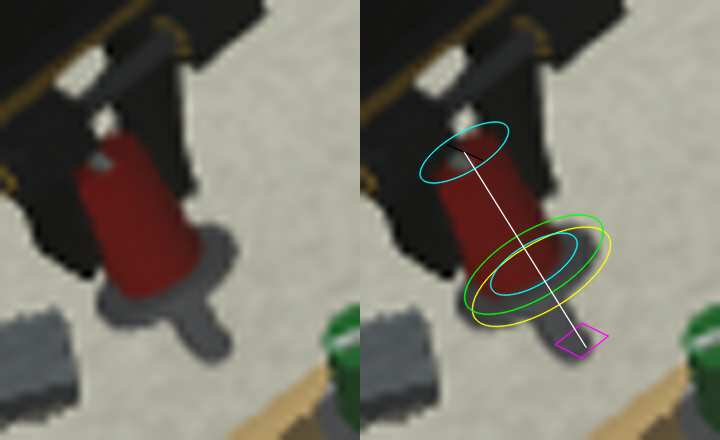

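View pics/ov_c10_wrist_b.png

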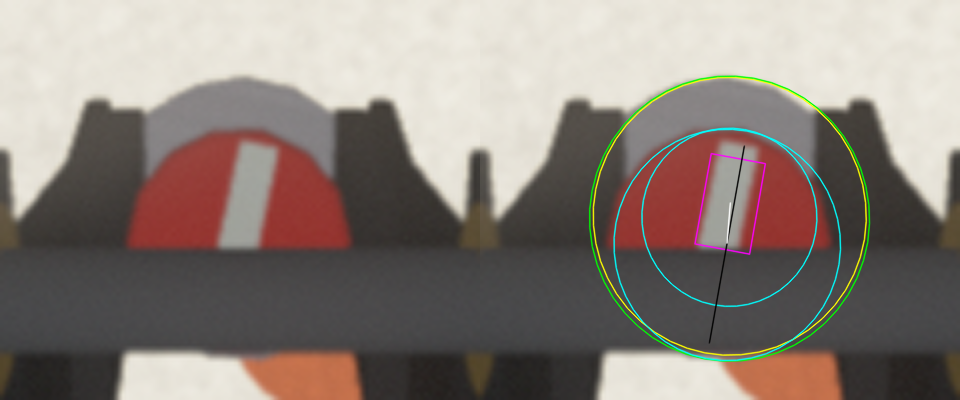

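Call:
apply_moves([
  [0,0.04,0.005],
  [0,0.048,0.006],
  [0,0.048,0.006],
  [0,0.048,0.006],
  [0,0.048,0.006],
  [0,0.048,0.006],
  [0,0.048,0.006],
  [0,0.048,0.006],
  [0,0.048,0.006],
  [0,0.045,0.005],
  [0,0.03,0.0],
  [0,0.01,0],
], twist=[0,0,0,0,0,0,0,0,0,0,0,0], claw=[0,0,0,0,0,0,0,0,0,0,0,0])

```text
time_s: 13.55
tcp_pos: [0.4565, 0.1597, 0.2307]
ee_rot: [[-0.015, -0.172, 0.985], [-0.022, 0.985, 0.172], [-1.0, -0.019, -0.019]]
wrist_force: [0.1, -0.3, -1.1]
gripper_width: 0.337
```

Call:
apply_moves([
  [0,0,0],
], twist=[0], claw=[0])

```text
time_s: 13.65
tcp_pos: [0.4554, 0.16, 0.229]
ee_rot: [[-0.019, -0.174, 0.984], [-0.025, 0.984, 0.174], [-1.0, -0.022, -0.023]]
wrist_force: [-0.0, -0.6, -1.6]
gripper_width: 0.335
```

```bash
cat >> h.py <<'E'
SO=np.array([.5222,.1941,.1498]);PSI=np.radians(8.9);TH=np.radians(-12.)
def err(s,al,ph,g,ro,tz,back=0.):
    """tool-frame shift taking arbor origin to socket+back*z, plus angle errors"""
    o,R=arb(s,al,ph,g,ro,tz);_,Rs=sock(PSI,TH);tgt=SO+Rs[:,2]*back
    d=s["ee_rot"].T@(tgt-o);rv=cv2.Rodrigues(Rs@R.T)[0].ravel();rt=np.degrees(s["ee_rot"].T@rv)
    print("shift tool",d.round(4),"rot needed about tool axes deg",rt.round(1),"lean",np.degrees(np.arccos(R[2,2])).round(1))
    loc=Rs.T@(o-SO);print("arbor origin in socket frame",loc.round(4))
E
python3 look.py c11 wrist scene top; python3 -c "
from h import *
d=pickle.load(open('c11.pkl','rb'));crop(d['scene'],260,70,100,110,5,'pics/c11s.png');err(d['s'],24.3,-12,.0334,-.4,.0067,.045)"
```

```text
13.8 [0.4561 0.1584 0.2298] [[-0.0173, -0.1712, 0.9851], [-0.0241, 0.985, 0.1707], [-0.9996, -0.0208, -0.0212]] az 9.83 [  38.8    9.1  -18.8    0.5  -63.7 -119.2] [ 0.3 -0.4 -1.8] 0.337
shift tool [0.0141 0.0249 0.0291] rot needed about tool axes deg [ 1.2 -6.9  0.8] lean 23.1
arbor origin in socket frame [-0.0114 -0.028   0.0724]
```

View pics/c11s.png

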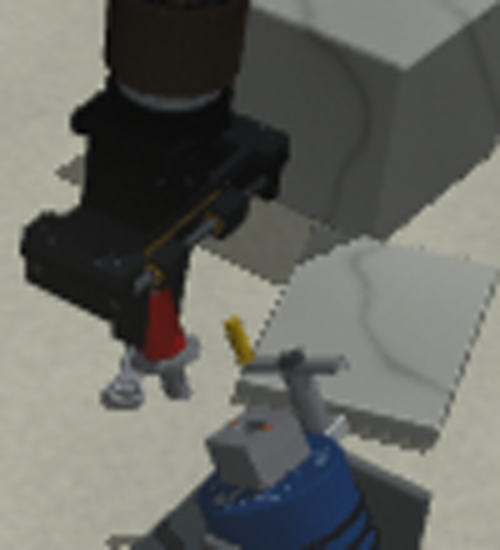

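View pics/c11_wrist.png

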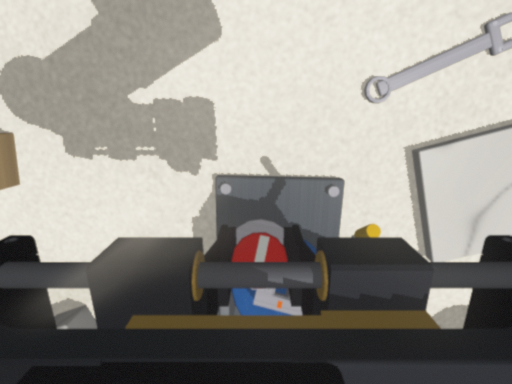

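Call:
apply_moves([
  [0,0.012,0.014],
  [0,0.012,0.016],
  [0,0.002,0.004],
  [0,0,0],
], twist=[1,0,0,0], claw=[0,0,0,0])

```text
time_s: 14.2
tcp_pos: [0.4866, 0.1837, 0.2284]
ee_rot: [[-0.019, -0.145, 0.989], [-0.026, 0.989, 0.144], [-0.999, -0.023, -0.023]]
wrist_force: [-0.3, 0.2, -1.2]
gripper_width: 0.341
```

```bash
cat >> h.py <<'E'
def foot(s,al,ph,g,ro,tz,out=0.,dep=-.03):
    o,R=arb(s,al,ph,g,ro,tz);_,Rs=sock(PSI,TH);f=o+R[:,2]*dep
    R0,_=sock(PSI,0)
    print("foot in polisher-tilt frame(mm)",(1e3*(R0.T@(f-SO))).round(1),"origin",(1e3*(R0.T@(o-SO))).round(1),"shift tool",(s["ee_rot"].T@(SO+Rs[:,2]*out-f)).round(4))
    rv=cv2.Rodrigues(Rs@R.T)[0].ravel();print("rot needed (tool axes)",np.degrees(s["ee_rot"].T@rv).round(1),"lean",np.degrees(np.arccos(R[2,2])).round(1))
E
python3 look.py c12 wrist scene; python3 -c "
from h import *
d=pickle.load(open('c12.pkl','rb'));crop(d['scene'],270,70,90,100,6,'pics/c12s.png');crop(d['wrist'],200,180,130,150,4,'pics/c12w.png');foot(d['s'],24.3,-12,.0334,-.4,.0067,.008)"
```

```text
14.3 [0.486  0.1836 0.2285] [[-0.0193, -0.1449, 0.9893], [-0.0258, 0.9892, 0.1444], [-0.9995, -0.0227, -0.0229]] az 8.3 [  38.9   12.9  -14.1    0.5  -64.8 -120.8] [-0.2  0.1 -1.6] 0.335
foot in polisher-tilt frame(mm) [ 7.6 -5.9 24.7] origin [11.2 -5.4 54.5] shift tool [0.0181 0.0063 0.0022]
rot needed (tool axes) [-0.3 -7.   1. ] lean 23.0
```

View pics/c12s.png

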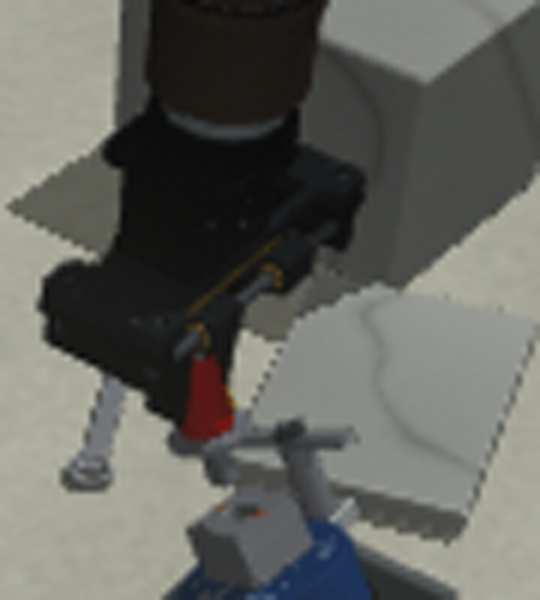

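View pics/c12w.png

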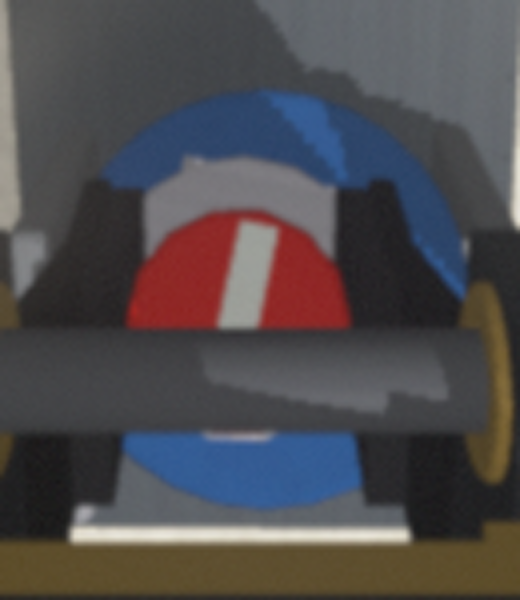

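```bash
python3 ov.py c12 24.3 -12 .0334 -.4 .0067 scene 285 120 50 50 8 a; python3 ov.py c12 24.3 -12 .0334 -.4 .0067 wrist 215 200 90 100 4 a
```

```text
[0.50572731 0.18607681 0.20261949] [[0.92, 0.045, -0.388], [-0.066, 0.997, -0.043], [0.385, 0.065, 0.92]] lean 23.003784305601446
[0.50572731 0.18607681 0.20261949] [[0.92, 0.045, -0.388], [-0.066, 0.997, -0.043], [0.385, 0.065, 0.92]] lean 23.003784305601446
```

View pics/ov_c12_scene_a.png

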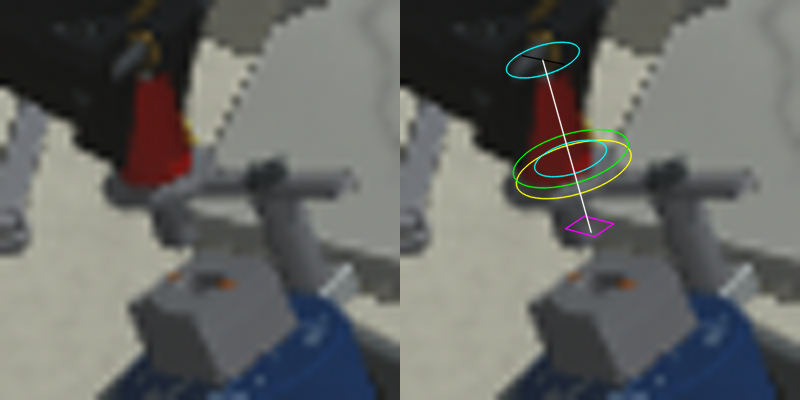

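View pics/ov_c12_wrist_a.png

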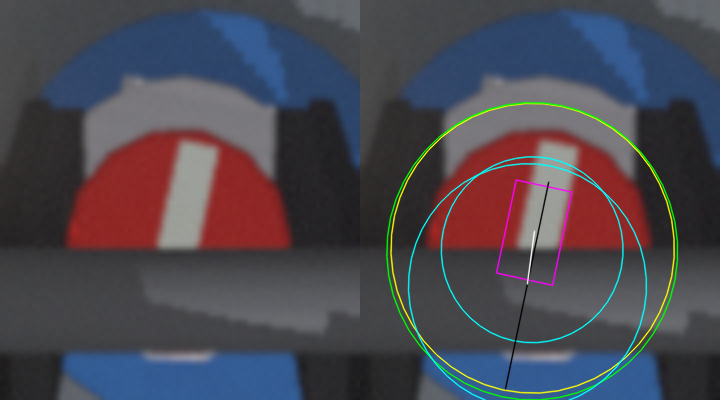

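```bash
python3 - <<'E'
from h import *
d=pickle.load(open("c12.pkl","rb"));S,W,s=d["scene"],d["wrist"],d["s"]
cs=lambda p:(np.array(p)+.5)/8-.5+(285,120)
cw=lambda p:(np.array(p)+.5)/4-.5+(215,200)
t=np.linspace(0,2*np.pi,181);ci=np.c_[np.cos(t),np.sin(t),0*t]
def f(p):
    o,R=arb(s,p[0],p[1],p[2],p[3],p[4]);r=[]
    c=proj(S,o+(ci*.024)@R.T);c2=proj(S,o+(ci*.024+[0,0,.005])@R.T)
    r.append(min(c[:,0].min(),c2[:,0].min())-cs((104,190))[0])
    r+=list(proj(S,o+R@[0,0,-.028])[0]-cs((176,233)))
    for rr,z,q in((.015,.05,(183,129)),(.024,.005,(182,77))):
        c=proj(W,o+(ci*rr+[0,0,z])@R.T);k=c[:,1].argmin();r.append(c[k,1]-cw(q)[1])
    c=proj(W,o+(ci*.024)@R.T);r.append(c[:,1].max()-cw((180,360))[1])
    a,b=proj(W,o+np.array([[-.013,0,.05],[.013,0,.05]])@R.T)
    e=cw((198,143))-cw((179,245)); v=a-b
    r.append(10*(v[0]/v[1]-e[0]/e[1])); return r+[(p[3])/2]
q=least_squares(f,[24,-12,.036,0,0.],x_scale=[5,5,.005,2,.003]);print(q.x.round(4),q.fun.round(2))
J=q.jac;print("sd",np.sqrt(np.diag(np.linalg.inv(J.T@J)))*.5)
foot(s,*q.x,out=.008)
E
```

```text
[ 2.39472e+01 -1.08586e+01  3.80000e-02  4.38400e-01  1.90000e-03] [ 0.1   0.58  0.1   0.08 -0.38  0.16 -0.03  0.22]
sd [4.05235197e-01 2.82003007e+00 1.30430123e-03 8.71171486e-01
 2.25135854e-04]
foot in polisher-tilt frame(mm) [ 2.5 -6.9 22.7] origin [ 6.3 -6.  52.4] shift tool [0.0137 0.0073 0.0054]
rot needed (tool axes) [ 0.3 -7.4  2.2] lean 22.7
```

Call:
apply_moves([
  [0.003,0.004,0.003],
  [0.006,0.004,0.003],
  [0.004,0,0],
  [0,0,0],
], twist=[0,0,0,0], claw=[0,0,0,0])

```text
time_s: 14.7
tcp_pos: [0.4897, 0.1909, 0.2143]
ee_rot: [[-0.02, -0.144, 0.989], [-0.026, 0.989, 0.143], [-0.999, -0.023, -0.023]]
wrist_force: [-0.0, -0.4, -2.1]
gripper_width: 0.333
```

```bash
python3 look.py c13 wrist scene; python3 -c "
from h import *
d=pickle.load(open('c13.pkl','rb'));foot(d['s'],23.9,-12,.038,.2,.0019,.0)";python3 ov.py c13 23.9 -12 .038 0.2 .0019 scene 285 120 50 50 8 a
```

```text
14.8 [0.4901 0.1911 0.215 ] [[-0.0188, -0.1437, 0.9894], [-0.0252, 0.9894, 0.1432], [-0.9995, -0.0223, -0.0223]] az 8.24 [  39.2   14.2  -14.4    0.5  -63.1 -121.2] [-0.2  0.3 -0.8] 0.338
foot in polisher-tilt frame(mm) [0.2 0.2 8.4] origin [ 4.   1.  38.2] shift tool [0.0073 0.     0.0042]
rot needed (tool axes) [-0.7 -7.4  1.5] lean 22.7
[0.5066358  0.19268607 0.18486546] [[0.922, 0.05, -0.384], [-0.068, 0.997, -0.032], [0.381, 0.055, 0.923]] lean 22.670687052599202
```

View pics/ov_c13_scene_a.png

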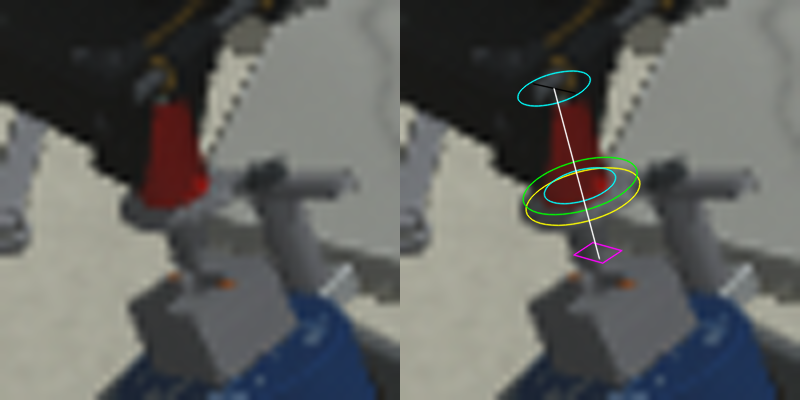

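Call:
apply_moves([
  [0.0035,0,0.002],
  [0.0035,0,0.002],
  [0.0035,0,0.002],
], twist=[-0.5,0,0], claw=[0,0,0])

```text
time_s: 15.1
tcp_pos: [0.4946, 0.1915, 0.2088]
ee_rot: [[-0.02, -0.156, 0.988], [-0.027, 0.988, 0.155], [-0.999, -0.023, -0.024]]
wrist_force: [-19.6, 1.5, 31.2]
gripper_width: 0.338
```

Call:
apply_moves([
  [0.0035,0,0.002],
], twist=[0], claw=[0])

```text
time_s: 15.2
tcp_pos: [0.4956, 0.1909, 0.2077]
ee_rot: [[-0.021, -0.157, 0.987], [-0.029, 0.987, 0.156], [-0.999, -0.025, -0.025]]
wrist_force: [-0.4, -3.0, -1.0]
gripper_width: 0.334
```

```bash
python3 look.py c14 wrist scene; python3 -c "
from h import *
d=pickle.load(open('c14.pkl','rb'));foot(d['s'],23.9,-12,.038,.2,.0019,.0);crop(d['wrist'],200,180,130,150,4,'pics/c14w.png')";python3 ov.py c14 23.9 -12 .038 0.2 .0019 scene 285 120 50 50 8 a
```

```text
15.3 [0.4962 0.1905 0.2057] [[-0.0208, -0.1555, 0.9876], [-0.0292, 0.9875, 0.1548], [-0.9994, -0.0256, -0.0251]] az 8.91 [  38.8   15.3  -14.4    0.6  -62.3 -120.2] [ 0.1 -3.8  1. ] 0.335
foot in polisher-tilt frame(mm) [ 0.6 -1.2 -2.6] origin [ 4.5 -0.4 27.1] shift tool [-0.0019  0.0012 -0.0019]
rot needed (tool axes) [ 0.  -7.5  1.6] lean 22.5
[0.51272347 0.19220047 0.17556813] [[0.923, 0.039, -0.382], [-0.055, 0.998, -0.033], [0.38, 0.051, 0.924]] lean 22.521720601273454
```

View pics/ov_c14_scene_a.png

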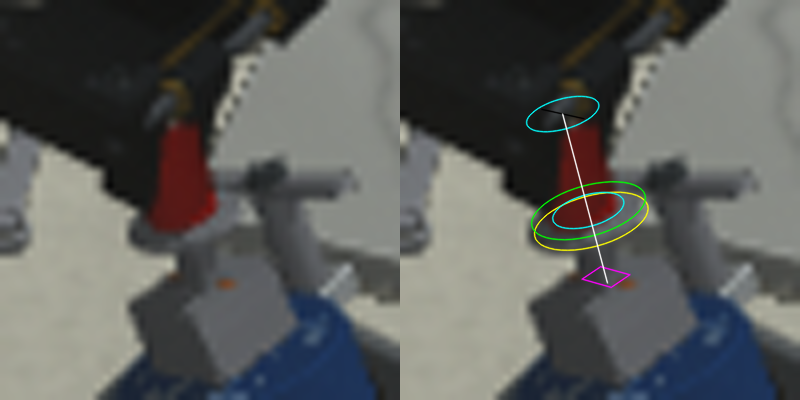

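View pics/c14w.png

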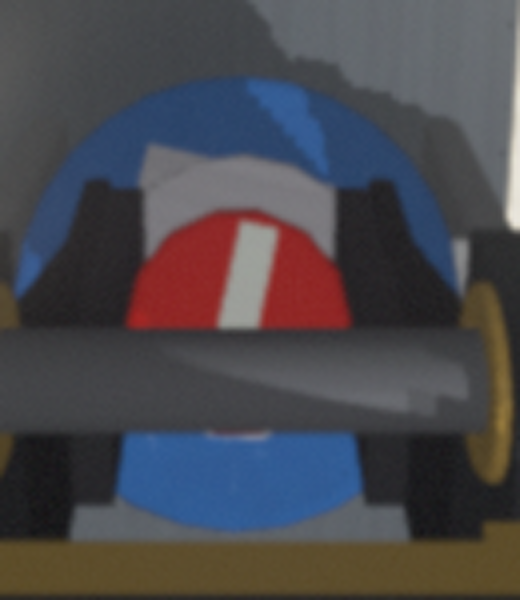

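Call:
apply_moves([
  [0.003,0.0005,0.0015],
  [0.003,0,0.0015],
], twist=[0,0], claw=[0,0])

```text
time_s: 15.5
tcp_pos: [0.499, 0.1906, 0.1989]
ee_rot: [[-0.021, -0.155, 0.988], [-0.03, 0.988, 0.154], [-0.999, -0.026, -0.026]]
wrist_force: [-0.8, -1.2, -0.5]
gripper_width: 0.334
```

Call:
apply_moves([
  [0,0,0],
], twist=[0], claw=[0])

```text
time_s: 15.6
tcp_pos: [0.4992, 0.1907, 0.198]
ee_rot: [[-0.022, -0.155, 0.988], [-0.03, 0.988, 0.154], [-0.999, -0.026, -0.026]]
wrist_force: [0.4, -1.2, -0.4]
gripper_width: 0.333
```

```bash
python3 look.py c15 wrist scene; python3 -c "
from h import *
d=pickle.load(open('c15.pkl','rb'));foot(d['s'],23.9,-12,.038,.2,.0019,.0);crop(d['wrist'],200,180,130,150,4,'pics/c15w.png')";python3 ov.py c15 23.9 -12 .038 0.2 .0019 scene 285 120 50 50 8 a
```

```text
15.7 [0.4992 0.1907 0.1982] [[-0.0218, -0.1546, 0.9877], [-0.03, 0.9876, 0.1539], [-0.9993, -0.0263, -0.0261]] az 8.86 [  38.6   16.   -14.6    0.6  -61.4 -120.1] [ 0.8 -1.9 -2.7] 0.339
foot in polisher-tilt frame(mm) [ -0.7  -1.6 -10.5] origin [ 3.2 -0.7 19.2] shift tool [-0.0094  0.0013 -0.0049]
rot needed (tool axes) [-0.  -7.6  1.7] lean 22.5
[0.51561732 0.19231209 0.16803826] [[0.924, 0.04, -0.381], [-0.056, 0.998, -0.032], [0.379, 0.05, 0.924]] lean 22.465153763501394
```

View pics/ov_c15_scene_a.png

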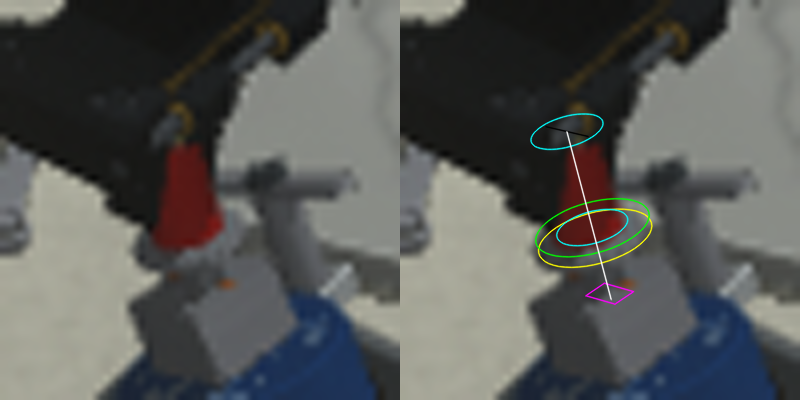

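View pics/c15w.png

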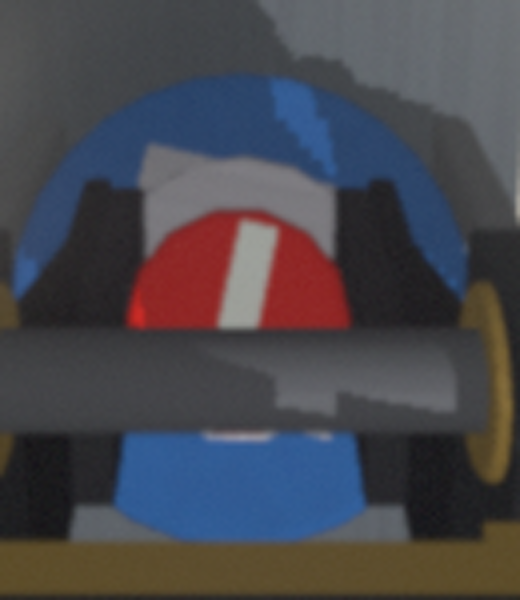

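Call:
apply_moves([
  [0.0015,0,-0.004],
  [0.0015,0,-0.004],
  [0.0015,0,-0.003],
], twist=[0,0,0], claw=[0,0,0])

```text
time_s: 16.0
tcp_pos: [0.494, 0.1905, 0.1966]
ee_rot: [[-0.006, -0.156, 0.988], [-0.026, 0.987, 0.156], [-1.0, -0.025, -0.01]]
wrist_force: [4.8, -2.7, -0.5]
gripper_width: 0.337
```

```bash
python3 look.py c16 wrist scene; python3 -c "
from h import *
d=pickle.load(open('c16.pkl','rb'));foot(d['s'],28,-12,.038,.2,.0019,.0);crop(d['wrist'],200,180,130,150,4,'pics/c16w.png')";python3 ov.py c16 28 -12 .038 0.2 .0019 scene 285 120 50 50 8 a
```

```text
16.1 [0.4938 0.1905 0.1966] [[-0.0065, -0.1562, 0.9877], [-0.0257, 0.9874, 0.1559], [-0.9996, -0.0244, -0.0104]] az 8.97 [  39.2   15.1  -16.2    1.   -59.9 -120.7] [ 5.5 -2.6 -0.5] 0.335
foot in polisher-tilt frame(mm) [-0.3 -0.7 -9.7] origin [ 1.1 -0.  20.2] shift tool [-0.0085  0.0005 -0.0047]
rot needed (tool axes) [ 0.  -2.6  1.6] lean 27.4
[0.51312404 0.19267074 0.1678437 ] [[0.888, 0.031, -0.459], [-0.059, 0.997, -0.047], [0.456, 0.069, 0.887]] lean 27.447744947336922
```

View pics/ov_c16_scene_a.png

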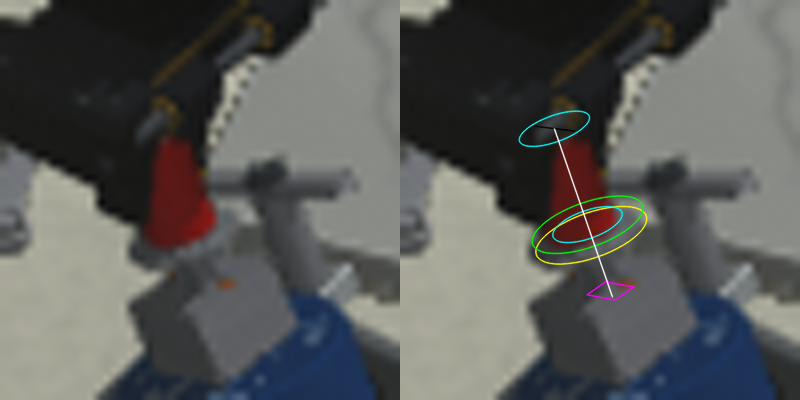

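View pics/c16w.png

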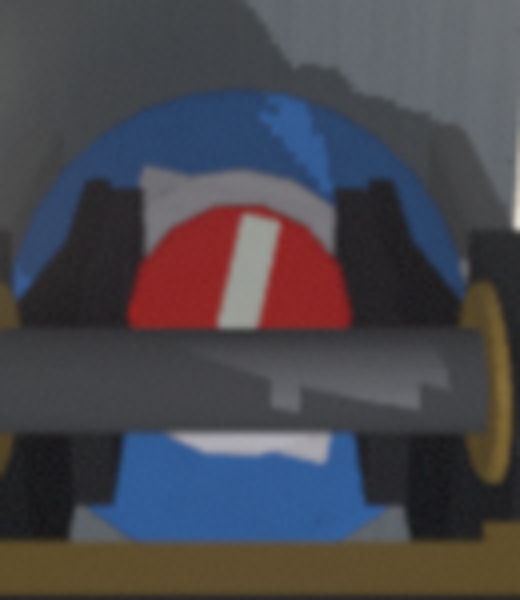

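Call:
apply_moves([
  [0.003,0,0],
  [0.0035,0,0.001],
  [0.0035,0,0.002],
], twist=[0,0,0], claw=[0,0,0])

```text
time_s: 16.4
tcp_pos: [0.4985, 0.1909, 0.1896]
ee_rot: [[0.0, -0.157, 0.988], [-0.024, 0.987, 0.157], [-1.0, -0.024, -0.003]]
wrist_force: [1.1, -1.9, 1.9]
gripper_width: 0.335
```

```bash
python3 look.py c17 wrist scene; python3 -c "
from h import *
d=pickle.load(open('c17.pkl','rb'));foot(d['s'],29,-12,.038,.2,.0019,.0);crop(d['wrist'],200,180,130,150,4,'pics/c17w.png')";python3 ov.py c17 29 -12 .038 0.2 .0019 scene 285 120 50 50 8 a
```

```text
16.5 [0.4986 0.1909 0.1889] [[-0.0003, -0.1571, 0.9876], [-0.0243, 0.9873, 0.157], [-0.9997, -0.024, -0.0041]] az 9.03 [  39.    15.8  -16.5    1.3  -58.5 -120.6] [ 2.2 -3.1  1.2] 0.333
foot in polisher-tilt frame(mm) [  1.6  -1.  -18.8] origin [ 2.3 -0.3 11.2] shift tool [-0.0155  0.0006 -0.0109]
rot needed (tool axes) [ 0.  -1.2  1.5] lean 28.8
[0.51867559 0.19326766 0.16060363] [[0.877, 0.028, -0.479], [-0.059, 0.997, -0.051], [0.476, 0.074, 0.876]] lean 28.807352922212527
```

View pics/ov_c17_scene_a.png

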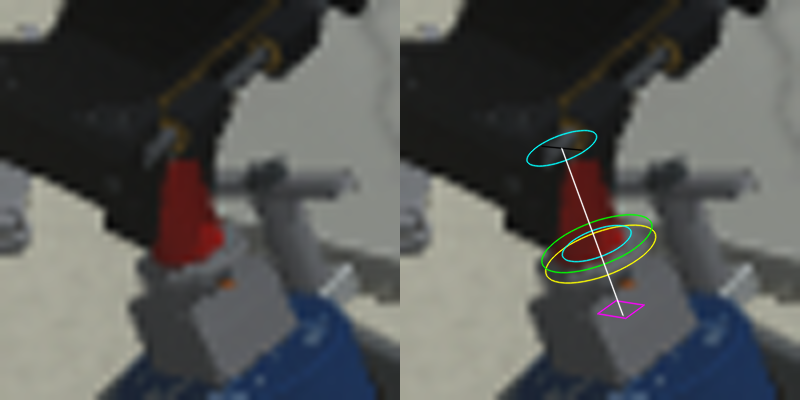

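View pics/c17w.png

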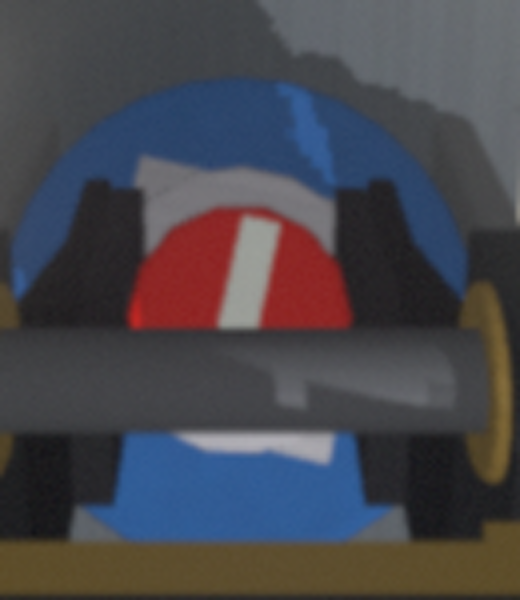

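Call:
apply_moves([
  [0.003,0,0.001],
  [0.003,0,0.001],
  [0.003,0,0.0015],
], twist=[0,0,0], claw=[0,0,0])

```text
time_s: 16.8
tcp_pos: [0.5023, 0.1909, 0.1805]
ee_rot: [[-0.0, -0.157, 0.988], [-0.025, 0.987, 0.157], [-1.0, -0.025, -0.004]]
wrist_force: [-8.0, -3.2, 12.9]
gripper_width: 0.335
```

```bash
python3 look.py c18 wrist scene; python3 -c "
from h import *
d=pickle.load(open('c18.pkl','rb'));foot(d['s'],29,-12,.038,.2,.0019,.0);crop(d['wrist'],200,180,130,150,4,'pics/c18w.png')";python3 ov.py c18 29 -12 .038 0.2 .0019 scene 285 120 50 50 8 a
```

```text
16.9 [0.5021 0.1909 0.1803] [[-0.0005, -0.1574, 0.9875], [-0.0252, 0.9872, 0.1573], [-0.9997, -0.0248, -0.0045]] az 9.05 [  38.8   16.6  -16.8    1.3  -57.5 -120.4] [-0.2 -4.5  6.2] 0.338
foot in polisher-tilt frame(mm) [  0.3  -1.5 -28. ] origin [ 0.9 -0.8  1.9] shift tool [-0.0241  0.001  -0.0144]
rot needed (tool axes) [ 0.1 -1.3  1.6] lean 28.8
[0.52214904 0.19325948 0.15193859] [[0.877, 0.027, -0.479], [-0.059, 0.997, -0.051], [0.476, 0.073, 0.876]] lean 28.785714060641208
```

View pics/ov_c18_scene_a.png

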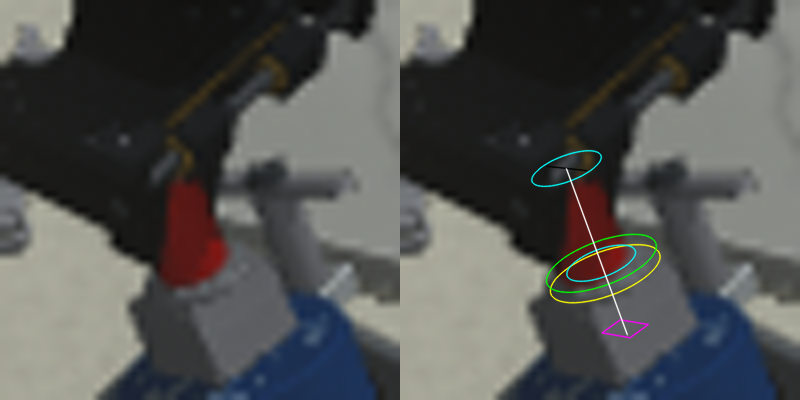

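View pics/c18w.png

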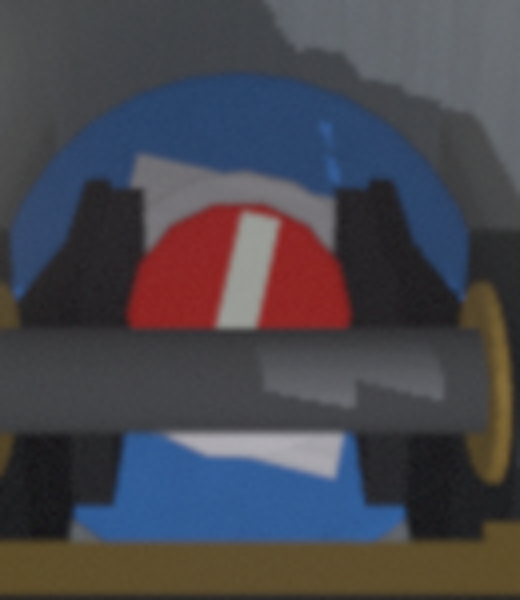

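Call:
apply_moves([
  [0.0025,0,0.001],
  [0.0025,0,0.0005],
], twist=[0,0], claw=[0,0])

```text
time_s: 17.1
tcp_pos: [0.5021, 0.1905, 0.1795]
ee_rot: [[-0.003, -0.16, 0.987], [-0.027, 0.987, 0.159], [-1.0, -0.026, -0.007]]
wrist_force: [-7.1, -3.0, 20.2]
gripper_width: 0.337
```

```bash
python3 look.py c19 wrist; python3 -c "
from h import *
d=pickle.load(open('c19.pkl','rb'));foot(d['s'],29,-12,.038,.2,.0019,.0)"
```

```text
17.15 [0.5021 0.1906 0.1796] [[-0.0024, -0.1595, 0.9872], [-0.0269, 0.9868, 0.1594], [-0.9996, -0.0262, -0.0067]] az 9.17 [  38.7   16.7  -16.8    1.3  -57.6 -120.3] [-6.7 -3.  17.9] 0.334
foot in polisher-tilt frame(mm) [ -0.3  -1.9 -28.6] origin [ 0.4 -1.2  1.4] shift tool [-0.0249  0.0013 -0.0142]
rot needed (tool axes) [ 0.2 -1.4  1.7] lean 28.7
```

Call:
apply_moves([
  [0,0,0],
  [0,0,0],
  [0,0,0],
  [-0.02,0,0],
  [-0.03,0,0],
  [-0.03,0,0],
  [-0.03,0,0.02],
  [0,0,0],
], twist=[0,0,0,0,0,0,0,0], claw=[0.6,0.6,0.6,0.6,0.6,0.6,0.6,0.6])

```text
time_s: 17.95
tcp_pos: [0.5184, 0.1991, 0.2837]
ee_rot: [[-0.019, -0.16, 0.987], [-0.027, 0.987, 0.159], [-0.999, -0.024, -0.024]]
wrist_force: [-0.6, -0.3, -0.1]
gripper_width: 0.602
```

Call:
apply_moves([
  [0,0,0],
], twist=[0], claw=[0.6])

```text
time_s: 18.05
tcp_pos: [0.518, 0.1994, 0.2824]
ee_rot: [[-0.022, -0.159, 0.987], [-0.027, 0.987, 0.159], [-0.999, -0.023, -0.026]]
wrist_force: [-0.4, 0.1, -1.3]
gripper_width: 0.6
```

```bash
python3 look.py c20 wrist scene; python3 -c "
from h import *
d=pickle.load(open('c20.pkl','rb'));crop(d['wrist'],180,90,150,120,5,'pics/c20w.png');crop(d['scene'],280,110,60,70,8,'pics/c20s.png')"
```

```text
18.15 [0.5179 0.1991 0.2823] [[-0.0214, -0.1599, 0.9869], [-0.028, 0.9868, 0.1593], [-0.9994, -0.0242, -0.0256]] az 9.17 [  38.    14.4   -4.2    0.5  -73.3 -119. ] [-0.1 -0.2  0.1] 0.596
```

View pics/c20_wrist.png

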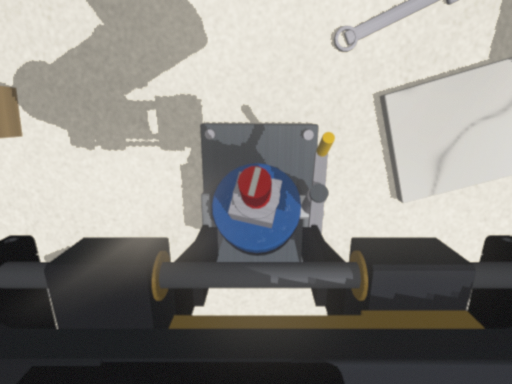

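View pics/c20s.png

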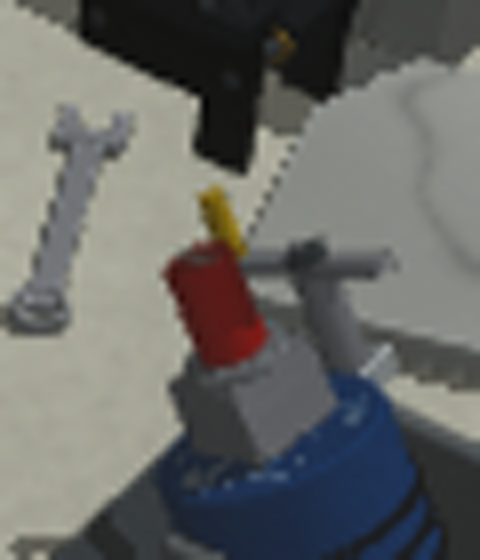

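```bash
cat > home.py <<'E'
import sys
from h import *
n,b=sys.argv[1],float(sys.argv[2]);d=pickle.load(open(n+".pkl","rb"));_,R=sock(PSI,TH);o=SO+R[:,2]*b;out=[]
for cam,(x0,y0,w,h,k) in(("wrist",tuple(map(int,sys.argv[3].split(',')))),("scene",(290,125,45,50,8))):
    im=cv2.resize(d[cam]["pixels"][y0:y0+h,x0:x0+w,::-1],None,fx=k,fy=k,interpolation=cv2.INTER_CUBIC);raw=im.copy();draw(d[cam],o,R,k,x0,y0,im)
    cv2.imwrite(f"pics/home_{n}_{cam}.png",np.hstack([raw,im]))
E
python3 home.py c20 0 220,155,70,65,5
```

```text
(no output)
```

View pics/home_c20_wrist.png

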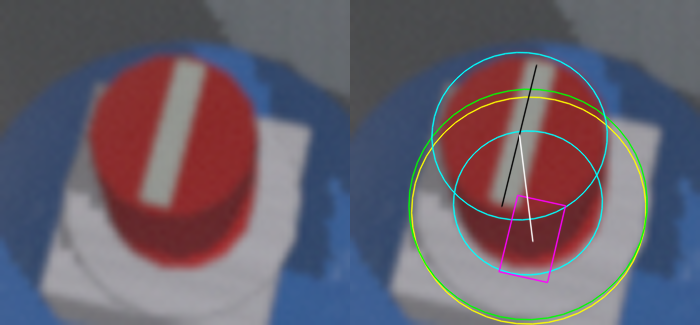

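View pics/home_c20_scene.png

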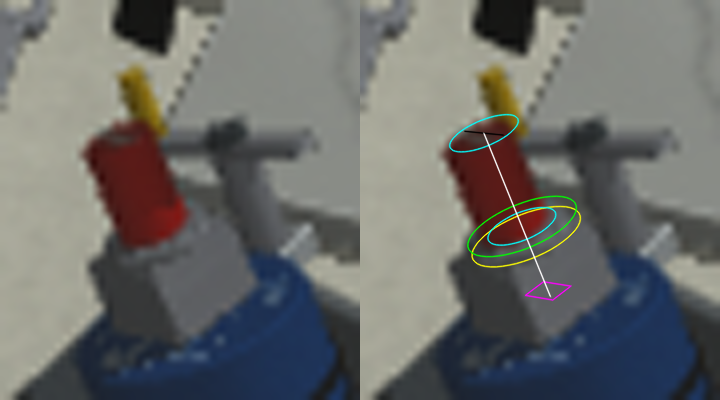

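```bash
cat >> h.py <<'E'
R00,_=sock(PSI,0);PIV=SO+R00@[0,.062,.0135]
def post(a,h): return PIV+R00@np.array([-.045*np.cos(a),.045*np.sin(a),h])
E
python3 - <<'E'
from h import *
d=pickle.load(open("c20.pkl","rb"));s=d["s"];W=d["wrist"]
print("post top pred",proj(W,post(.103,.032)),"base",proj(W,post(.103,0)),proj(d["scene"],post(.103,.032)))
g=post(.103,.027);R=s["ee_rot"];print(g,R.T@(g+R[:,0]*.005-s["tcp_pos"]))
for a in np.arange(.1,1.61,.25):print(round(a,2),(1e3*R.T@(post(a,.027)-g)).round(1))
crop(W,300,110,50,100,6,"pics/c20p.png")
E
```

```text
post top pred [[328.18276406 136.49971519]] base [[321.38833511 150.7809301 ]] [[306.43062748 133.07480445]]
[0.45358808 0.25079444 0.16249327] [ 0.12469709  0.06419985 -0.05220662]
0.1 [ 0.  -0.1 -0. ]
0.35 [-1.6 10.8  2.2]
0.6 [-4.5 20.6  6.6]
0.85 [-8.6 28.9 13. ]
1.1 [-13.6  35.1  20.9]
1.35 [-19.2  38.7  30. ]
1.6 [-25.   39.6  39.5]
```

View pics/c20p.png

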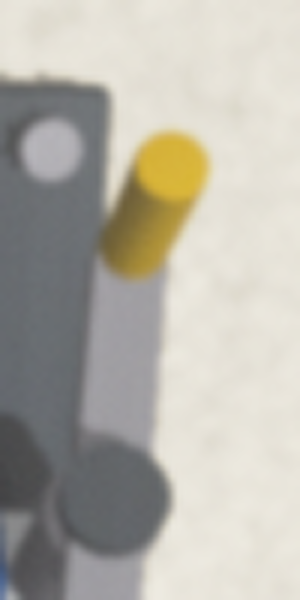

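Call:
apply_moves([
  [0,0.03,-0.024],
  [0.01,0.03,-0.024],
  [0.03,0.004,-0.003],
  [0.025,0,0],
  [0,0,0],
  [0,0,0],
], twist=[0,0,0,0,0,0], claw=[0.5,0.5,0.5,0.5,0.5,0.5])

```text
time_s: 18.75
tcp_pos: [0.4502, 0.252, 0.2093]
ee_rot: [[-0.03, -0.159, 0.987], [-0.035, 0.987, 0.158], [-0.999, -0.029, -0.035]]
wrist_force: [0.1, 1.3, -0.1]
gripper_width: 0.501
```

```bash
python3 look.py c21 wrist; python3 - <<'E'
from h import *
d=pickle.load(open("c21.pkl","rb"));s=d["s"];W=d["wrist"]
g=post(.103,.027);R=s["ee_rot"];print(R.T@(g+R[:,0]*.005-s["tcp_pos"]),proj(W,post(.103,.032)))
E
```

```text
18.8 [0.4501 0.2519 0.2092] [[-0.0305, -0.1588, 0.9868], [-0.0344, 0.9869, 0.1578], [-0.9989, -0.0291, -0.0356]] az 9.08 [ 4.730e+01  1.400e+01 -1.550e+01  1.000e-01 -6.320e+01 -1.282e+02] [ 0.1 -1.1 -0.5] 0.498
[ 0.0515412  -0.00025576  0.00494351] [[256.79237999 226.67278015]]
```

View pics/c21_wrist.png

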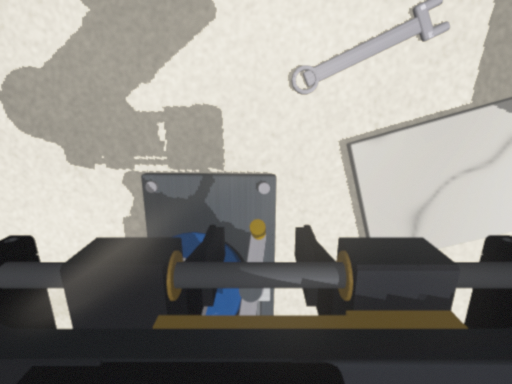

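Post top seen at (258,228), predicted (257,227): on target between the fingers. Descend and grip.

Call:
apply_moves([
  [0.02,0,0.003],
  [0.02,0,0.002],
  [0.01,0,0],
  [0,0,0],
], twist=[0,0,0,0], claw=[0.5,0.5,0.5,0.5])

```text
time_s: 19.2
tcp_pos: [0.457, 0.2523, 0.1623]
ee_rot: [[-0.023, -0.157, 0.987], [-0.028, 0.987, 0.157], [-0.999, -0.024, -0.027]]
wrist_force: [-0.5, 0.2, 1.1]
gripper_width: 0.499
```

```bash
python3 look.py c22 wrist scene; python3 - <<'E'
from h import *
d=pickle.load(open("c22.pkl","rb"));s=d["s"];W=d["wrist"]
g=post(.103,.027);R=s["ee_rot"];print(R.T@(g+R[:,0]*.005-s["tcp_pos"]))
crop(d["scene"],280,110,60,70,8,'pics/c22s.png')
E
```

```text
19.3 [0.4576 0.253  0.1636] [[-0.0209, -0.158, 0.9872], [-0.0268, 0.9872, 0.1574], [-0.9994, -0.0232, -0.0248]] az 9.06 [  46.8   16.9  -18.7    0.2  -56.3 -127.9] [-0.  -0.4  0.5] 0.499
[ 0.00628144 -0.00147896 -0.00428355]
```

View pics/c22s.png

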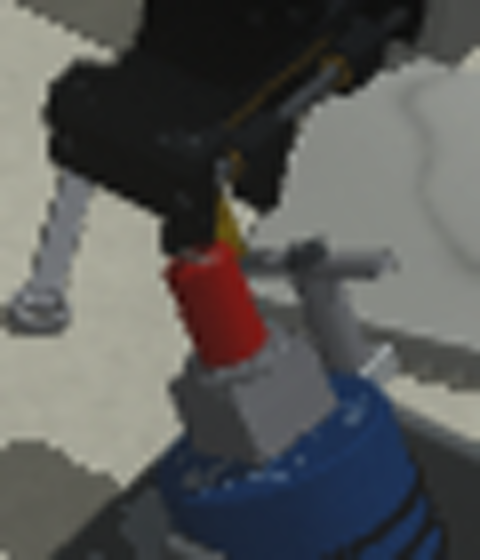

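View pics/c22_wrist.png

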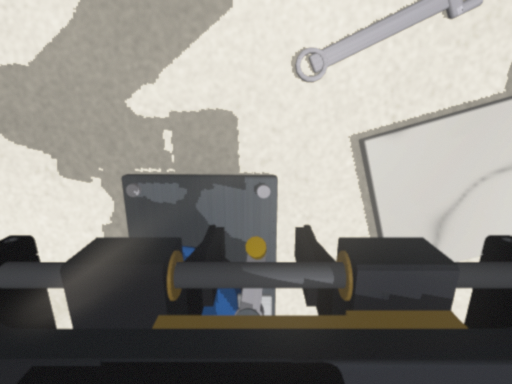

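Call:
apply_moves([
  [0.005,-0.001,-0.004],
  [0.001,0,0],
  [0,0,0],
  [0,0,0],
  [0,0,0],
  [0,0,0],
  [0,0,0],
], twist=[0,0,0,0,0,0,0], claw=[0.5,0.5,0.2,0,0,0,0])

```text
time_s: 20.0
tcp_pos: [0.4547, 0.252, 0.1607]
ee_rot: [[-0.016, -0.158, 0.987], [-0.023, 0.987, 0.158], [-1.0, -0.02, -0.019]]
wrist_force: [0.8, -1.2, -0.2]
gripper_width: 0.131
```

Call:
apply_moves([
  [-0.001,0.0055,0.001],
  [-0.001,0.0055,0.0015],
  [-0.0015,0.005,0.002],
  [-0.0015,0.005,0.0025],
  [-0.002,0.004,0.003],
  [-0.002,0.004,0.0035],
], twist=[0,0,0,0,0,0], claw=[0,0,0,0,0,0])

```text
time_s: 20.6
tcp_pos: [0.456, 0.2696, 0.163]
ee_rot: [[-0.042, -0.151, 0.988], [-0.053, 0.987, 0.149], [-0.998, -0.046, -0.049]]
wrist_force: [-4.7, -5.9, 0.1]
gripper_width: 0.123
```

```bash
cat > lat.py <<'E'
import sys
from h import *
d=pickle.load(open(sys.argv[1]+".pkl","rb"));s=d["s"];R=s["ee_rot"]
g=s["tcp_pos"]-R[:,0]*.005;q=R00.T@(g-PIV);a=np.arctan2(q[1],-q[0]);print("grasp in pivot frame mm",(q*1e3).round(1),"angle",a.round(3),"radius",np.hypot(q[0],q[1]).round(4))
p=g
for b in np.arange(a+.125,1.7,.125):
    n=post(b,q[2]);print(round(b,2),(1e3*R.T@(n-p)).round(1));p=n
E
python3 look.py c23 wrist scene; python3 lat.py c23
```

```text
20.7 [0.4561 0.27   0.163 ] [[-0.0415, -0.1512, 0.9876], [-0.0529, 0.9874, 0.1489], [-0.9977, -0.046, -0.049]] az 8.57 [  48.3   18.5  -16.6    0.3  -58.8 -129.8] [-3.4 -5.6 -0.3] 0.128
grasp in pivot frame mm [-37.1  23.5  28.9] angle 0.564 radius 0.0439
0.69 [-1.5  5.1  1.9]
0.81 [-2.3  4.   3.2]
0.94 [-2.5  3.5  3.6]
1.06 [-2.7  2.9  4. ]
1.19 [-2.9  2.3  4.3]
1.31 [-3.   1.7  4.5]
1.44 [-3.   1.   4.6]
1.56 [-3.1  0.3  4.7]
1.69 [-3.  -0.4  4.7]
```

View pics/c23_wrist.png

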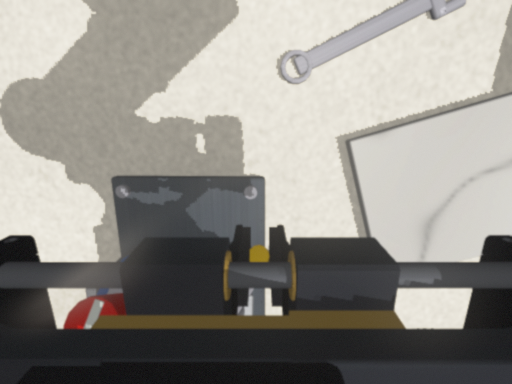

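Call:
apply_moves([
  [-0.0015,0.005,0.002],
  [-0.002,0.004,0.0035],
  [-0.0025,0.004,0.004],
  [-0.0025,0.003,0.0045],
  [-0.003,0.0025,0.005],
  [-0.003,0.002,0.005],
], twist=[0,0,0,0,0,0], claw=[0,0,0,0,0,0])

```text
time_s: 21.3
tcp_pos: [0.4611, 0.2803, 0.1669]
ee_rot: [[-0.087, -0.144, 0.986], [-0.086, 0.987, 0.136], [-0.992, -0.073, -0.098]]
wrist_force: [-10.7, -2.3, 0.2]
gripper_width: 0.129
```

```bash
python3 look.py c24 wrist scene; python3 lat.py c24
```

```text
21.4 [0.4618 0.281  0.1673] [[-0.085, -0.1443, 0.9859], [-0.0851, 0.9869, 0.1371], [-0.9927, -0.0722, -0.0962]] az 7.92 [  48.3   20.7  -12.4   -0.4  -63.8 -130. ] [-8.6 -1.5  1.9] 0.128
grasp in pivot frame mm [-28.4  33.6  28.8] angle 0.869 radius 0.044
0.99 [-2.5  4.   3.1]
1.12 [-3.   2.6  3.9]
1.24 [-3.2  2.   4.2]
1.37 [-3.3  1.3  4.4]
1.49 [-3.3  0.6  4.5]
1.62 [-3.3 -0.1  4.6]
```

View pics/c24_wrist.png

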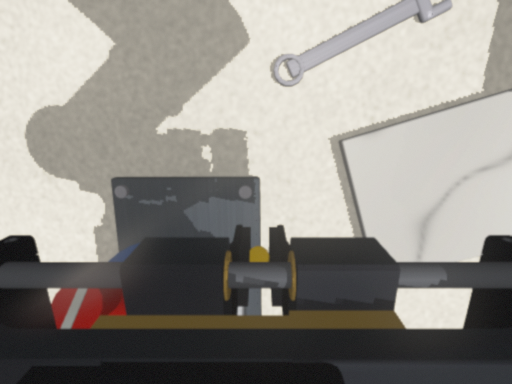

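```bash
python3 - <<'E'
from h import *
d=pickle.load(open("c24.pkl","rb"));crop(d["scene"],280,110,60,70,8,'pics/c24s.png')
a=.87
g=PIV+R00@np.array([.044*np.cos(a),-.044*np.sin(a),0]);print(proj(d["scene"],g),(proj(d["scene"],g)[0]-[280,110])*8)
E
```

```text
[[320.11570007 145.91532402]] [320.92560056 287.32259215]
```

View pics/c24s.png

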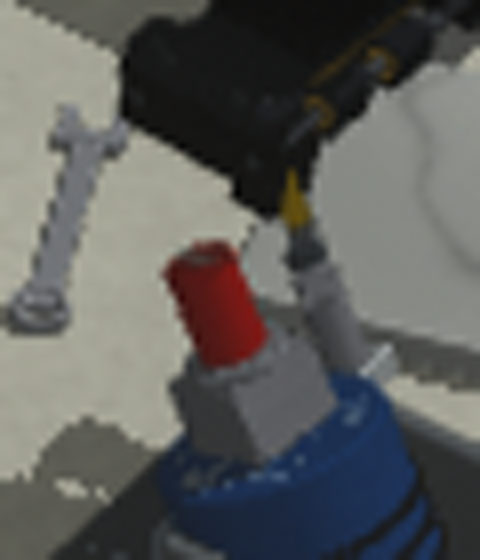

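Call:
apply_moves([
  [0,0,0],
  [0,0,0],
  [0,0,-0.012],
  [0,0,-0.013],
  [0,0,-0.003],
  [0,0,0],
  [0,0,0],
], twist=[0,0,0,0,0,0,0], claw=[0.4,0.4,0.4,0.4,0,0,0])

```text
time_s: 22.1
tcp_pos: [0.4313, 0.2778, 0.1705]
ee_rot: [[-0.084, -0.145, 0.986], [-0.084, 0.987, 0.138], [-0.993, -0.071, -0.095]]
wrist_force: [-1.1, -0.5, 1.2]
gripper_width: 0.208
```

```bash
python3 look.py c25 wrist scene; python3 lat.py c25|head -1;python3 -c "
from h import *
d=pickle.load(open('c25.pkl','rb'));crop(d['scene'],280,110,60,70,8,'pics/c25s.png')"
```

```text
22.2 [0.4316 0.2778 0.1704] [[-0.0843, -0.145, 0.9858], [-0.0842, 0.9869, 0.1379], [-0.9929, -0.0714, -0.0954]] az 7.96 [  50.5   18.   -15.9   -0.7  -62.9 -132. ] [-0.  -0.5 -0.1] 0.123
grasp in pivot frame mm [-53.1  35.1  46.7] angle 0.583 radius 0.0637
```

View pics/c25_wrist.png

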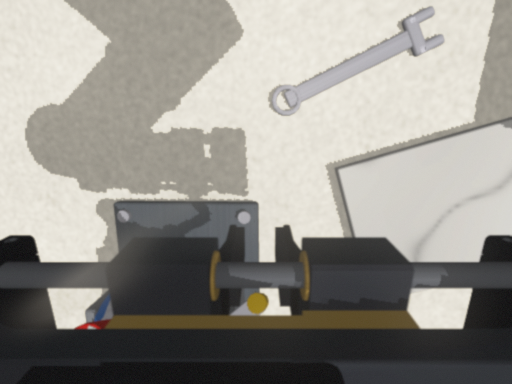

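View pics/c25s.png

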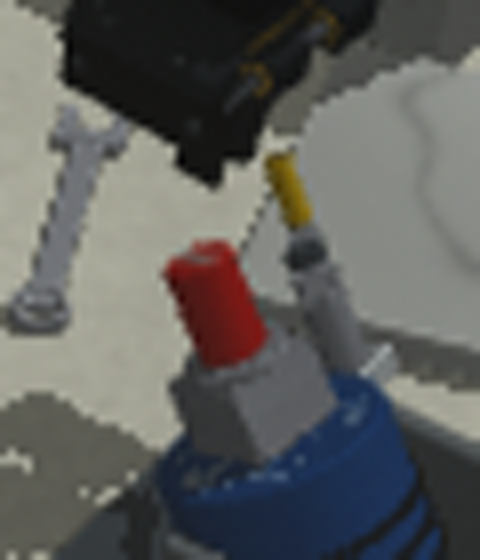

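Call:
apply_moves([
  [0.006,0.003,0.002],
  [0.001,0.003,0.006],
  [-0.002,0,0.006],
  [-0.003,0,0.005],
  [-0.003,0,0.005],
  [-0.003,0,0.005],
], twist=[0,0,0,0,0,0], claw=[0,0,0,0,0,0])

```text
time_s: 22.8
tcp_pos: [0.451, 0.2924, 0.1665]
ee_rot: [[-0.109, -0.142, 0.984], [-0.081, 0.988, 0.133], [-0.991, -0.065, -0.119]]
wrist_force: [-13.5, 7.5, 3.6]
gripper_width: 0.006
```

```bash
python3 look.py c26 wrist scene; python3 lat.py c26|head -1;python3 -c "
from h import *
d=pickle.load(open('c26.pkl','rb'));crop(d['scene'],280,110,60,70,8,'pics/c26s.png')"
```

```text
22.9 [0.4519 0.2931 0.167 ] [[-0.1067, -0.1419, 0.9841], [-0.0792, 0.9878, 0.1338], [-0.9911, -0.0637, -0.1166]] az 7.74 [  49.3   21.   -11.6   -1.8  -64.9 -130.4] [-12.1   9.    4.4] 0.004
grasp in pivot frame mm [-35.3  47.   32.5] angle 0.926 radius 0.0588
```

View pics/c26_wrist.png

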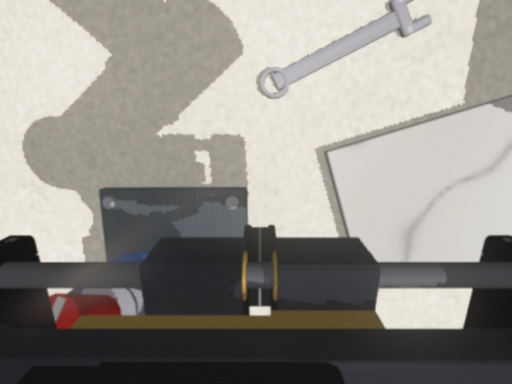

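View pics/c26s.png

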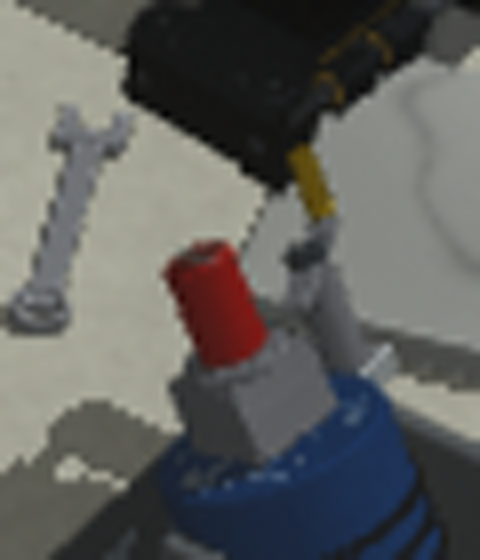

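```bash
python3 - <<'E'
from h import *
d=pickle.load(open("c26.pkl","rb"));S=d["scene"]
c=lambda p:(np.array(p)+.5)/8-.5+(280,110)
for a in (.87,.95,1.03,1.1,1.15,1.25,1.4,1.57): print(a,[((proj(S,post(a,h))[0]-[280,110]+.5)*8-.5).round(0).tolist() for h in(0,.032)])
crop(d["wrist"],60,250,110,80,7,"pics/c26w.png")
E
```

```text
0.87 [[305.0, 216.0], [280.0, 152.0]]
0.95 [[313.0, 213.0], [288.0, 149.0]]
1.03 [[321.0, 210.0], [296.0, 146.0]]
1.1 [[328.0, 208.0], [303.0, 144.0]]
1.15 [[333.0, 207.0], [308.0, 143.0]]
1.25 [[342.0, 204.0], [317.0, 140.0]]
1.4 [[356.0, 202.0], [331.0, 137.0]]
1.57 [[371.0, 200.0], [346.0, 135.0]]
```

View pics/c26w.png

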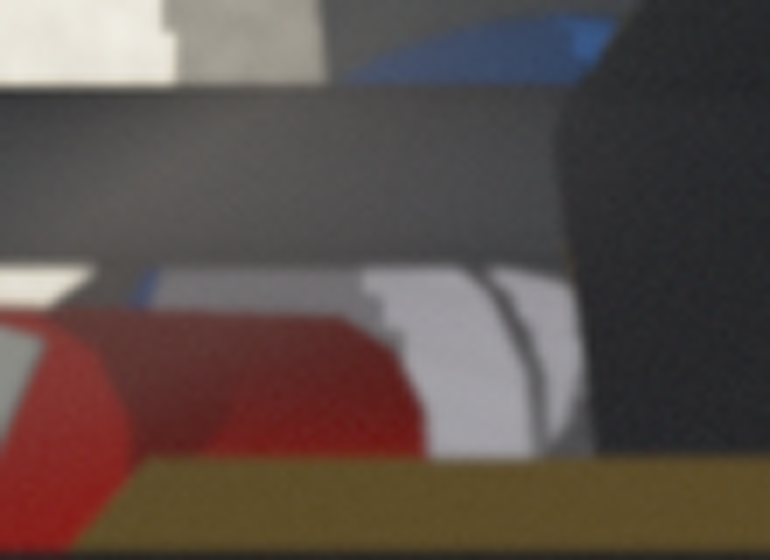

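Call:
apply_moves([
  [0,0,-0.015],
  [-0.03,0,-0.01],
  [-0.04,-0.02,0],
  [-0.03,-0.03,0.02],
  [0,-0.03,0.02],
  [0,0,0],
  [0,0,0],
], twist=[0,0,0,0,0,0,0], claw=[0,0,0,0,0,0,0])

```text
time_s: 23.6
tcp_pos: [0.4903, 0.2221, 0.2739]
ee_rot: [[-0.105, -0.144, 0.984], [-0.083, 0.987, 0.136], [-0.991, -0.067, -0.115]]
wrist_force: [-0.3, 0.4, -0.1]
gripper_width: 0.001
```

```bash
python3 look.py c27 wrist scene; python3 -c "
from h import *
d=pickle.load(open('c27.pkl','rb'));crop(d['scene'],280,110,60,70,8,'pics/c27s.png')"
```

```text
23.7 [0.4896 0.2226 0.2733] [[-0.1058, -0.1454, 0.9837], [-0.0837, 0.987, 0.1369], [-0.9909, -0.0679, -0.1166]] az 7.92 [  41.5   16.    -3.3   -0.4  -78.4 -123.2] [-1.  -0.1 -0.2] 0.004
```

View pics/c27_wrist.png

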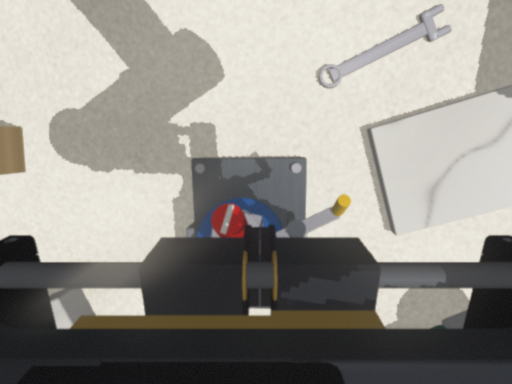

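View pics/c27s.png

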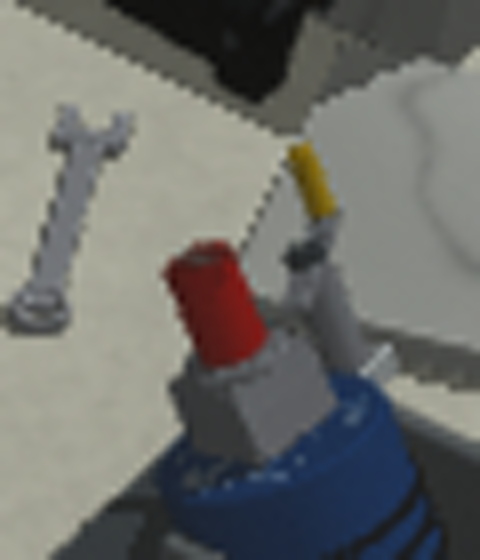

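Call:
apply_moves([
  [0,0,0.025],
  [0,0,0.025],
  [0,-0.01,0],
  [0,0,0],
  [0,0,0],
], twist=[0,0,0,0,0], claw=[0,0,0,0,0])

```text
time_s: 24.2
tcp_pos: [0.5379, 0.2219, 0.2658]
ee_rot: [[-0.11, -0.152, 0.982], [-0.087, 0.986, 0.142], [-0.99, -0.07, -0.122]]
wrist_force: [-0.1, -0.4, -0.7]
gripper_width: 0.006
```

```bash
python3 look.py c28 wrist scene; python3 home.py c28 0 190,150,120,90,5;  python3 -c "
from h import *
d=pickle.load(open('c28.pkl','rb'));crop(d['wrist'],190,145,150,100,5,'pics/c28w.png')"
```

```text
24.3 [0.5379 0.222  0.2663] [[-0.1094, -0.1518, 0.9823], [-0.0866, 0.986, 0.1427], [-0.9902, -0.0695, -0.1211]] az 8.27 [  38.4   20.7    2.4   -0.   -79.6 -119.8] [-0.  -0.   0.5] 0.005
```

View pics/c28w.png

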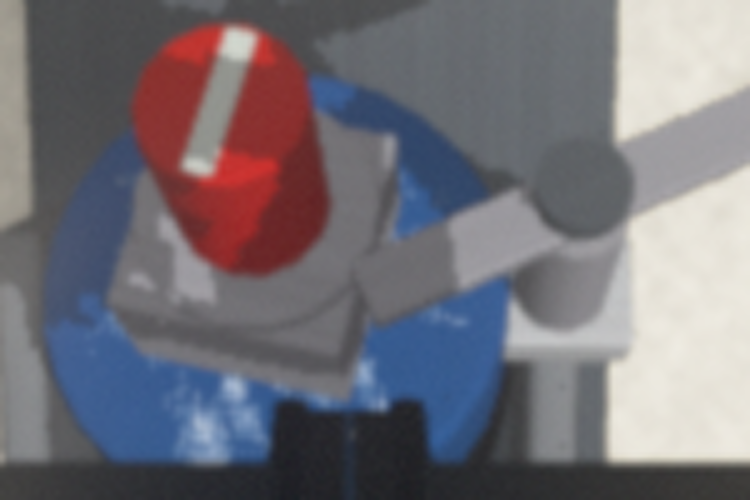

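View pics/home_c28_wrist.png

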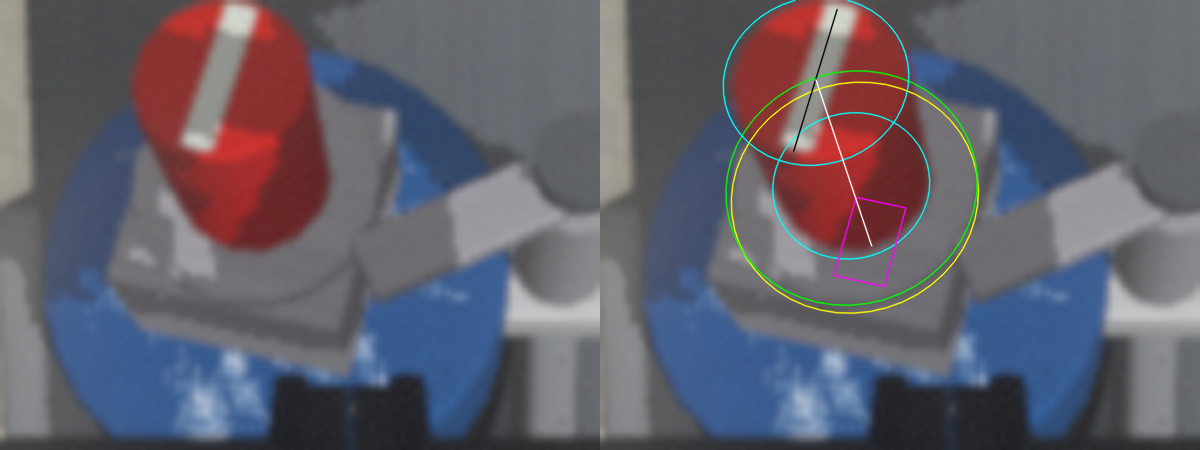

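```bash
python3 - <<'E'
from h import *
d=pickle.load(open("c28.pkl","rb"));W=d["wrist"]
x0,y0,k=205,145,10
im=cv2.resize(W["pixels"][y0:y0+60,x0:x0+78,::-1],None,fx=k,fy=k,interpolation=cv2.INTER_CUBIC)
im=cv2.convertScaleAbs(im,alpha=1.5,beta=0)
cv2.imwrite("pics/c28z.png",im)
_,R=sock(PSI,TH)
def dr(im,P,col):
    q=((proj(W,P)-[x0,y0]+.5)*k-.5);cv2.polylines(im,[np.round(q*8).astype(int).reshape(-1,1,2)],True,col,1,cv2.LINE_AA,3)
dr(im,SO+np.array([[1,1,0],[1,-1,0],[-1,-1,0],[-1,1,0]])*.023@R.T,(0,255,255))
t=np.linspace(0,2*np.pi,60)
for dz,col in((0,(0,255,0)),(.003,(255,0,255))):
    for z in (0,.005): dr(im,SO+np.c_[.024*np.cos(t),.024*np.sin(t),0*t+z+dz]@R.T,col)
for a in(1.07,1.13):
    u=np.array([np.cos(a),-np.sin(a),0]);n=np.array([np.sin(a),np.cos(a),0])
    dr(im,PIV+np.array([u*.044+n*.0065,u*.044-n*.0065,-u*.01-n*.0065,-u*.01+n*.0065])@R00.T,(255,255,0))
cv2.imwrite("pics/c28z2.png",im)
E
```

```text
(no output)
```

View pics/c28z.png

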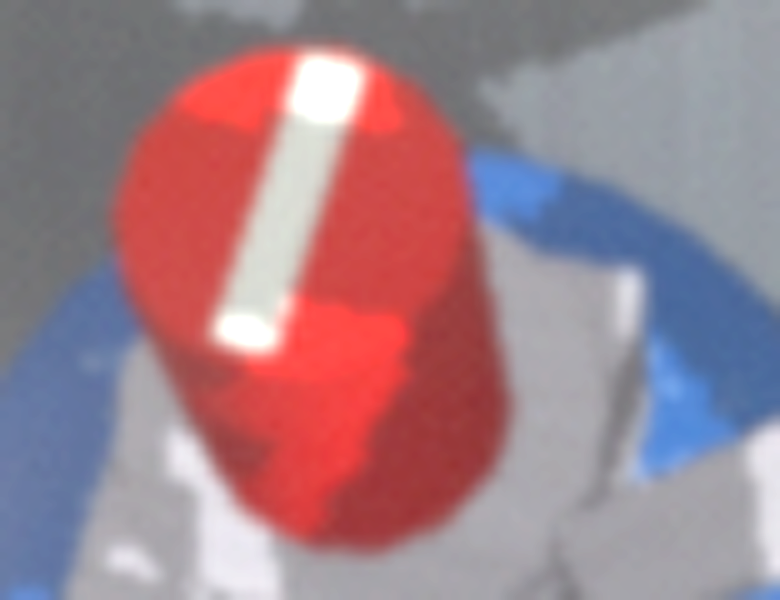

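View pics/c28z2.png

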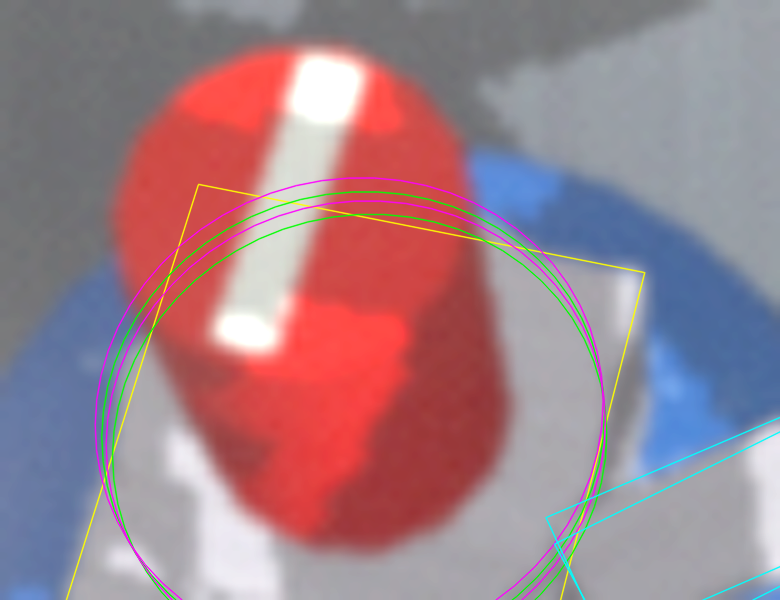

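```bash
python3 - <<'E'
from h import *
d=pickle.load(open("c28.pkl","rb"));W=d["wrist"];x0,y0,k=205,145,10
_,R=sock(PSI,TH);t=np.linspace(0,2*np.pi,361)
for dz in(0,.0015,.003,.005):
    f=lambda z,r=.015:((proj(W,SO+np.c_[r*np.cos(t),r*np.sin(t),0*t+z+dz]@R.T)-[x0,y0]+.5)*k-.5)
    a=f(.05);b=f(.005)
    print(dz,"top: left",a[:,0].min().round(),"top",a[:,1].min().round(),"base: bottom",b[:,1].max().round(),"right",b[:,0].max().round(), "flange bot",f(.005,.024)[:,1].max().round(),"line",((proj(W,SO+np.array([[-.013,0,.05+dz],[.013,0,.05+dz]])@R.T)-[x0,y0]+.5)*k-.5).round().tolist())
E
```

```text
0 top: left 96.0 top 43.0 base: bottom 568.0 right 509.0 flange bot 660.0 line [[324.0, 68.0], [236.0, 353.0]]
0.0015 top: left 92.0 top 34.0 base: bottom 562.0 right 508.0 flange bot 655.0 line [[321.0, 59.0], [233.0, 346.0]]
0.003 top: left 88.0 top 25.0 base: bottom 557.0 right 507.0 flange bot 650.0 line [[319.0, 50.0], [230.0, 338.0]]
0.005 top: left 83.0 top 12.0 base: bottom 550.0 right 505.0 flange bot 644.0 line [[315.0, 37.0], [226.0, 328.0]]
```

```bash
cat > fitarb.py <<'E'
from h import *
t=np.linspace(0,2*np.pi,361)
def run(n,x0,y0,k,top,base,line,fl=[],sc=None,reg=True,cam="wrist"):
    d=pickle.load(open(n+".pkl","rb"));W=d[cam]
    cv=lambda p:(np.array(p)+.5)/k-.5+(x0,y0)
    _,R=sock(PSI,TH)
    def f(p):
        o=SO+R@p[:3];A=R@cv2.Rodrigues(np.array([p[3],p[4],0.]))[0];r=[]
        for pts,rr,z in((top,.015,.05),(base,.015,.005),(fl,.024,.005)):
            c=proj(W,o+np.c_[rr*np.cos(t),rr*np.sin(t),0*t+z]@A.T)
            for q in pts:
                q=cv(q);dd=c-q;i=(dd**2).sum(1).argmin();m=c.mean(0);r.append(np.sign(np.linalg.norm(q-m)-np.linalg.norm(c[i]-m))*np.linalg.norm(dd[i]))
        return r
    q=least_squares(f,[0,0,.001,.0,.0],x_scale=[.002,.002,.002,.03,.03])
    sd=np.sqrt(np.diag(np.linalg.pinv(q.jac.T@q.jac)))*.3
    print("pos mm (socket)",(q.x[:3]*1e3).round(1),"tilt deg",np.degrees(q.x[3:]).round(1),"sd",(sd[:3]*1e3).round(1),np.degrees(sd[3:]).round(1),"res",q.fun.round(1))
if __name__=="__main__":
    run("c28",205,145,10,[(115,210),(128,155),(180,95),(250,55),(330,45),(400,75),(445,115),(465,160)],[(240,505),(300,540),(365,551),(420,540),(470,508),(500,460),(512,405)],None)
E
python3 fitarb.py
```

```text
pos mm (socket) [-3.8 -1.  -6.2] tilt deg [-0.4  1.2] sd [0.8 0.5 2.6] [0.4 0.9] res [-0.1  0.1 -0.3  0.1  0.5 -0.1 -0.1 -0.3  0.2 -0.3 -0.1  0.2  0.3 -0.1
 -0.2]
```

```bash
sed -i 's/        return r$/        return np.r_[r, (p[:2]\/.0007)*.3, p[3:]\/.03*.3]/' fitarb.py; python3 fitarb.py; python3 - <<'E'
from h import *
d=pickle.load(open("c28.pkl","rb"));x0,y0,k=296,132,14
im=cv2.resize(d["scene"]["pixels"][y0:y0+36,x0:x0+36,::-1],None,fx=k,fy=k,interpolation=cv2.INTER_CUBIC)
im=cv2.convertScaleAbs(im,alpha=1.5);cv2.imwrite("pics/c28sc.png",im)
E
```

```text
pos mm (socket) [-2.4 -0.2 -1.5] tilt deg [-1.1  2.5] sd [0.4 0.3 1.6] [0.4 0.7] res [-0.5 -0.1 -0.4  0.1  0.5 -0.1 -0.1 -0.5 -0.1 -0.5 -0.2  0.1  0.2 -0.1
 -0.3 -1.  -0.1 -0.2  0.4]
```

View pics/c28sc.png

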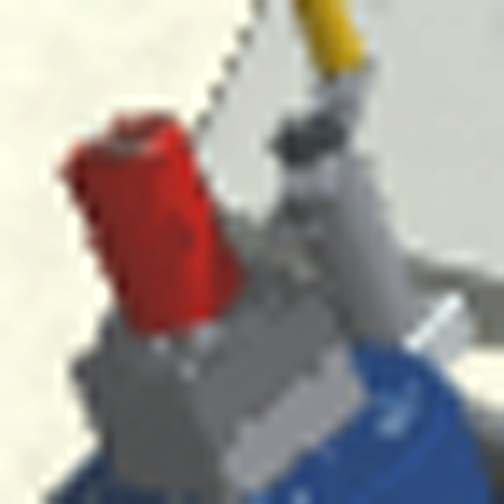

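Call:
apply_moves([
  [0,-0.01,-0.016],
  [0.01,-0.01,-0.015],
  [0.02,0,0],
  [0.013,0,0],
  [0,0,0],
], twist=[0,0,0,0,0], claw=[0,0,0,0,0])

```text
time_s: 24.8
tcp_pos: [0.5025, 0.1944, 0.2301]
ee_rot: [[-0.106, -0.155, 0.982], [-0.084, 0.986, 0.146], [-0.991, -0.067, -0.117]]
wrist_force: [0.8, 0.6, -0.8]
gripper_width: 0.006
```

```bash
python3 look.py c29 wrist scene; python3 -c "
from h import *
d=pickle.load(open('c29.pkl','rb'));s=d['s'];tip=s['tcp_pos']+s['ee_rot'][:,0]*.014;print(tip,s['ee_rot'].T@(np.array([.503,.192,.199])-tip))
crop(d['scene'],280,110,60,70,8,'pics/c29s.png')"
```

```text
24.9 [0.5038 0.195  0.2318] [[-0.1024, -0.1551, 0.9826], [-0.0828, 0.9857, 0.147], [-0.9913, -0.0663, -0.1138]] az 8.51 [ 3.840e+01  1.770e+01 -7.200e+00  1.000e-01 -7.270e+01 -1.197e+02] [ 0.1 -0.2  0.3] 0.006
[0.50239736 0.19388454 0.21788304] [ 0.01881286 -0.00069873  0.00246413]
```

View pics/c29s.png

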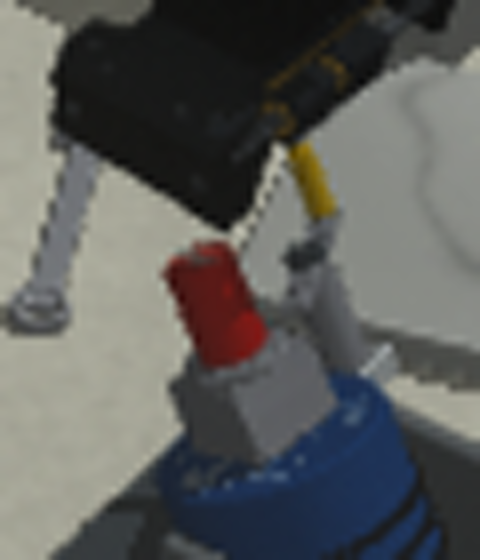

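View pics/c29_wrist.png

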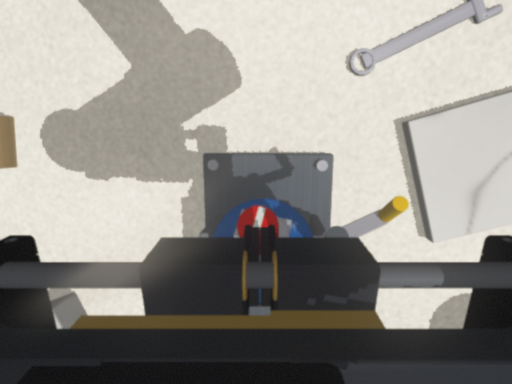

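Call:
apply_moves([
  [0.01,0,0.001],
  [0.005,0,0],
  [0.003,0,0.001],
], twist=[0,0,0], claw=[0,0,0])

```text
time_s: 25.2
tcp_pos: [0.5051, 0.1949, 0.2146]
ee_rot: [[-0.098, -0.156, 0.983], [-0.08, 0.986, 0.148], [-0.992, -0.065, -0.109]]
wrist_force: [-1.2, 0.4, 2.6]
gripper_width: 0.007
```

Call:
apply_moves([
  [0.003,0,0.001],
], twist=[0], claw=[0])

```text
time_s: 25.3
tcp_pos: [0.5055, 0.1947, 0.2135]
ee_rot: [[-0.099, -0.157, 0.983], [-0.082, 0.985, 0.149], [-0.992, -0.066, -0.11]]
wrist_force: [-9.8, 1.9, 21.3]
gripper_width: 0.007
```

Call:
apply_moves([
  [0.003,0,0.001],
], twist=[0], claw=[0])

```text
time_s: 25.4
tcp_pos: [0.5055, 0.1947, 0.2136]
ee_rot: [[-0.099, -0.158, 0.982], [-0.083, 0.985, 0.15], [-0.992, -0.066, -0.111]]
wrist_force: [-9.6, 2.6, 18.0]
gripper_width: 0.004
```

Call:
apply_moves([
  [-0.03,0,0],
  [-0.02,0.02,-0.03],
  [0,0.025,-0.03],
  [0,0.02,0],
  [0,0,0],
], twist=[0,0,0,0,0], claw=[0,0,0,0,0])

```text
time_s: 25.9
tcp_pos: [0.4405, 0.2562, 0.2686]
ee_rot: [[-0.098, -0.156, 0.983], [-0.08, 0.986, 0.148], [-0.992, -0.064, -0.109]]
wrist_force: [0.9, -0.2, 0.1]
gripper_width: 0.002
```

```bash
python3 look.py c30 wrist scene; cat > tgt.py <<'E'
import sys
from h import *
d=pickle.load(open(sys.argv[1]+".pkl","rb"));s=d["s"];R=s["ee_rot"]
g=s["tcp_pos"]-R[:,0]*.005;print("grasp pivot frame",(1e3*R00.T@(g-PIV)).round(1))
for a in sys.argv[2:]:
    p=np.array(list(map(float,a.split(","))))/1e3;n=PIV+R00@p;print(a,"shift",(1e3*R.T@(n-g)).round(1));g=n
E
python3 tgt.py c30 -45,42,30 -30,45,30 -15.5,46,30
```

```text
26.0 [0.4408 0.2545 0.2684] [[-0.0989, -0.1539, 0.9831], [-0.0808, 0.986, 0.1462], [-0.9918, -0.065, -0.11]] az 8.46 [  47.7   13.2   -7.6   -1.1  -76.5 -128.7] [ 0.5  0.2 -0.2] 0.007
grasp pivot frame [  0.7  10.6 128.8]
-45,42,30 shift [104.4  38.3  21.4]
-30,45,30 shift [-9.1  2.5 12.1]
-15.5,46,30 shift [-8.6  0.5 11.7]
```

View pics/c30_wrist.png

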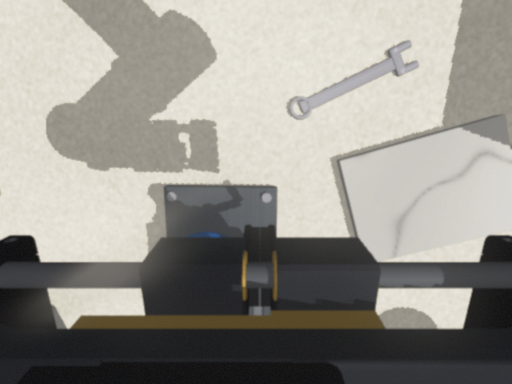

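Call:
apply_moves([
  [0.01,0.02,0],
  [0.03,0.018,0],
  [0.04,0,0],
  [0.02,0,0.005],
  [0.004,0,0.01],
  [0,0,0],
], twist=[0,0,0,0,0,0], claw=[0,0,0,0,0,0])

```text
time_s: 26.6
tcp_pos: [0.4436, 0.2832, 0.1578]
ee_rot: [[-0.098, -0.148, 0.984], [-0.081, 0.987, 0.14], [-0.992, -0.066, -0.108]]
wrist_force: [0.1, -0.3, 0.7]
gripper_width: 0.007
```

```bash
python3 look.py c31 wrist scene; python3 tgt.py c31 -40,44,30 -30,46,30 -15.5,47,30 -10,47,30;python3 -c "
from h import *
d=pickle.load(open('c31.pkl','rb'));crop(d['scene'],280,110,60,70,8,'pics/c31s.png')"
```

```text
26.7 [0.4433 0.2836 0.1589] [[-0.0964, -0.1477, 0.9843], [-0.0791, 0.9869, 0.1403], [-0.9922, -0.0643, -0.1068]] az 8.11 [  49.5   20.1  -14.4   -1.4  -62.6 -130.5] [-0.7  0.8  0.8] 0.005
grasp pivot frame [-48.1  38.9  30.5]
-40,44,30 shift [-4.7  4.9  6.7]
-30,46,30 shift [-6.   1.7  8. ]
-15.5,47,30 shift [-8.6  0.6 11.7]
-10,47,30 shift [-3.2 -0.1  4.4]
```

View pics/c31s.png

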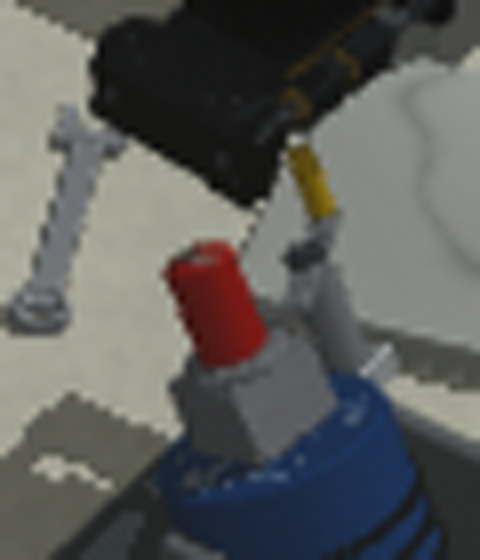

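Call:
apply_moves([
  [-0.004,0.005,0.006],
  [-0.003,0.001,0.005],
], twist=[0,0], claw=[0,0])

```text
time_s: 26.9
tcp_pos: [0.4546, 0.2921, 0.1665]
ee_rot: [[-0.095, -0.147, 0.985], [-0.077, 0.987, 0.14], [-0.992, -0.062, -0.106]]
wrist_force: [-2.9, 0.8, 0.1]
gripper_width: 0.001
```

Call:
apply_moves([
  [-0.003,0.001,0.005],
], twist=[0], claw=[0])

```text
time_s: 27.0
tcp_pos: [0.4597, 0.2946, 0.1698]
ee_rot: [[-0.096, -0.147, 0.985], [-0.076, 0.987, 0.14], [-0.993, -0.061, -0.106]]
wrist_force: [-3.1, 1.1, -0.6]
gripper_width: 0.003
```

Call:
apply_moves([
  [-0.003,0.001,0.005],
], twist=[0], claw=[0])

```text
time_s: 27.1
tcp_pos: [0.4651, 0.2971, 0.173]
ee_rot: [[-0.095, -0.147, 0.985], [-0.075, 0.987, 0.14], [-0.993, -0.06, -0.105]]
wrist_force: [-1.8, 1.0, 0.7]
gripper_width: 0.004
```

Call:
apply_moves([
  [-0.003,0.001,0.005],
], twist=[0], claw=[0])

```text
time_s: 27.2
tcp_pos: [0.4688, 0.2985, 0.1753]
ee_rot: [[-0.1, -0.147, 0.984], [-0.077, 0.987, 0.139], [-0.992, -0.062, -0.11]]
wrist_force: [-11.3, -0.5, -3.1]
gripper_width: 0.005
```

```bash
python3 look.py c32 wrist scene; python3 tgt.py c32 ;python3 -c "
from h import *
d=pickle.load(open('c32.pkl','rb'));crop(d['scene'],280,110,60,70,8,'pics/c32s.png')"
```

```text
27.3 [0.4684 0.2983 0.1747] [[-0.1009, -0.1463, 0.9841], [-0.0773, 0.9873, 0.1389], [-0.9919, -0.0621, -0.111]] az 8.03 [  48.4   21.9   -9.    -1.5  -66.3 -129.5] [-8.1  0.   0.8] -0.002
grasp pivot frame [-16.7  49.6  30.6]
```

View pics/c32s.png

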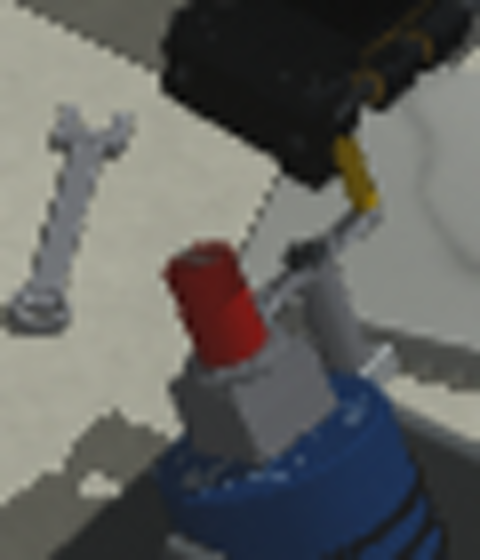

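View pics/c32_wrist.png

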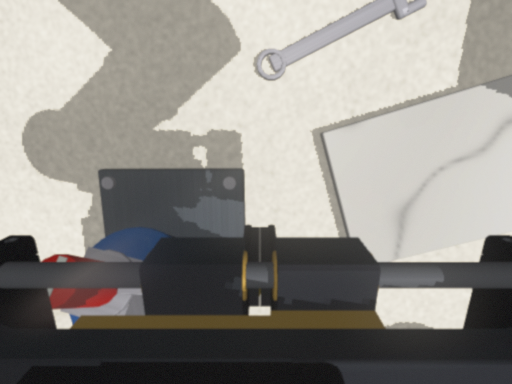

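Call:
apply_moves([
  [0,0,-0.015],
  [-0.03,0,-0.015],
  [-0.04,-0.02,0.01],
  [-0.03,-0.03,0.03],
  [0,-0.03,0.03],
  [0,0,0.02],
  [0,0,0],
  [0,0,0],
], twist=[0,0,0,0,0,0,0,0], claw=[0,0,0,0,0,0,0,0])

```text
time_s: 28.1
tcp_pos: [0.5574, 0.2336, 0.2804]
ee_rot: [[-0.086, -0.148, 0.985], [-0.078, 0.987, 0.142], [-0.993, -0.064, -0.097]]
wrist_force: [-0.8, -0.3, -0.1]
gripper_width: 0.006
```

```bash
python3 look.py c33 wrist scene top; python3 home.py c33 0 190,150,130,90,5; python3 - <<'E'
from h import *
d=pickle.load(open('c33.pkl','rb'));W=d["wrist"]
x0,y0,k=200,130,5
im=cv2.resize(W["pixels"][y0:y0+115,x0:x0+150,::-1],None,fx=k,fy=k,interpolation=cv2.INTER_CUBIC)
for a,col in((1.4,(255,255,0)),(1.57,(0,255,0))):
    u=np.array([np.cos(a),-np.sin(a),0]);n=np.array([np.sin(a),np.cos(a),0])
    P=PIV+np.array([u*.044+n*.0065,u*.044-n*.0065,-u*.05-n*.0065,-u*.05+n*.0065])@R00.T
    q=((proj(W,P)-[x0,y0]+.5)*k-.5);cv2.polylines(im,[np.round(q*8).astype(int).reshape(-1,1,2)],True,col,1,cv2.LINE_AA,3)
cv2.imwrite("pics/c33z.png",im)
E
```

```text
28.25 [0.5562 0.2342 0.2802] [[-0.0869, -0.1498, 0.9849], [-0.0781, 0.9866, 0.1432], [-0.9932, -0.0644, -0.0974]] az 8.27 [  38.4   21.8    5.9    0.4  -80.8 -120. ] [-0.7  0.9  0.7] 0.01
```

View pics/c33z.png

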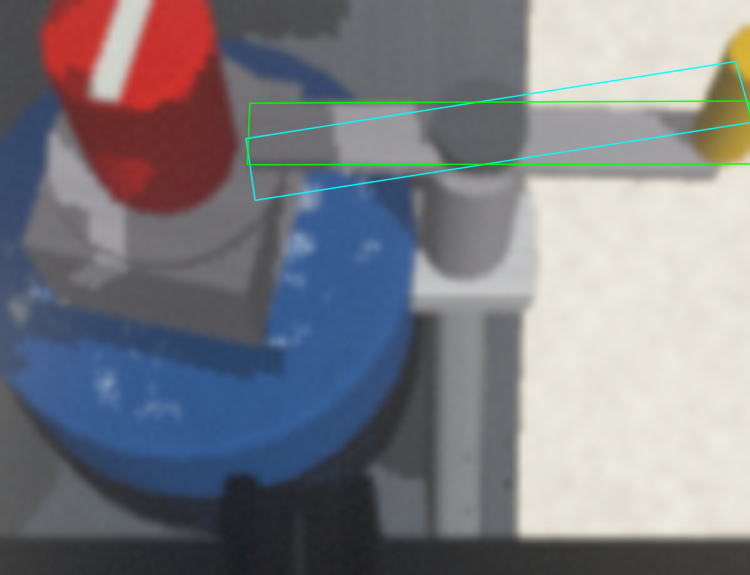

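View pics/c33_top.png

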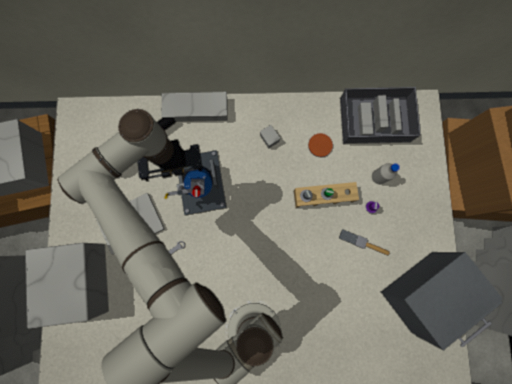

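View pics/home_c33_scene.png

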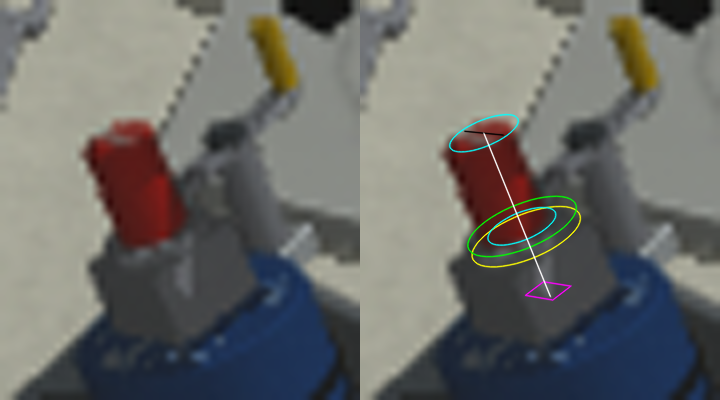

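```bash
python3 -c "
from station import r,job
print(r.sense()['wrist_force']);print(job.finish_job())"
```

```text
[-0.70957901  0.903743    0.66468127]
the job is handed in; nothing more can be done
None
```

The job is handed in at about 28 s of the 51 s allowed. The red arbor is in the chuck and the latch is shut over its flange. No verdict was reported, so this rests on my own checks.

**How it went:** I lifted the red arbor from the rack. The moves cannot tilt the tool, so I leaned the arbor in the fingers against the rack's far edge. I then fitted it to the slot, finishing the lean in the slot's mouth, pushed it in and released it.

**Latch:** I gripped the post and swung the latch to about 0.87 rad, but it needed about 10 N and the tool was tilting. I let go and pushed the post with closed fingers instead. That push stopped near 1.07 rad under about 15 N, just where the bar would meet a raised flange. I checked the seating before trying again.

**Last checks that agreed:**
- A 20 N push on the head did not move the arbor, and its top was within about 1 mm of the home height.
- On the second push the latch swung freely at about 3 N and came up against its stop. In the wrist picture the bar lies at about 1.57 to 1.6 rad over the flange.
- The arm stands clear, with no contact force beyond sensor noise. In the overhead picture the spare arbors and bystanders look to be where they were.

**Less certain:**
- Before the latch was shut, a fit of the arbor's pose from one wrist picture could not pin down its height. It gave a lateral offset of up to about 2.4 mm and a tilt of up to about 2.5 degrees. That is inside the 4 mm and 4 degree limits, but poorly constrained.
- In the scene camera the home outline sits about half a pixel (1.5 mm) off, which is within calibration.

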